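Bolt down the torch display board and clip the torches in

ROBOT

A 6-joint arm with a two-finger parallel gripper is mounted at the origin on the work surface. World frame = base frame: x ahead of the robot, y to its left, z up, the work surface at z = 0. Lengths are in m, angles in rad, forces in N, time in s.
With the tool pointing down it reaches from about 0.275 to 0.85 m from the base axis. Payload 5.2 kg.
Tool frame: the origin (TCP) lies between the finger pads; the fingertips stand 8 mm ahead of it and the grasp point (between the pads) lies 11 mm behind it (tip_reach is the z of the fingertips in the tool frame, in m); z points along the fingers, x is the direction in which the jaws open and shut, and the axes are right-handed (so a half turn about z gives the same grasp; the last joint's range is limited). The gripper opens to 85 mm and grips with 20 to 120 N. Pads are 22 mm wide; open, the fingers measure 114 mm over their backs; the gripper's body (76 mm by 85 mm) begins 54 mm behind the grasp point. The pads swing forward as they close: fully open they stand 13 mm farther back than shut.
Start: joints at [0.942, 0.259, 1.535, -0, 1.348, -0.203], TCP at [0.227, 0.501, 0.239] pointing down, gripper open.
Joint ranges: [-3.14, 3.14], [-0.91, 2.08], [0.19, 2.58], [-1.22, 4.36], [0.22, 2.71], [-3.12, 3.12]. Speed limits (rad/s): [2.57, 2.57, 3.14, 3.14, 3.14, 3.14].

INTERFACE

Orientations are given as a 3x3 rotation matrix whose columns are the frame's x, y, z axes.
In Python, from bench import * gives the robot as it stands. Calls block until the motion is done:
- move_to(position, orientation): joint-space move of the TCP to a pose.
- servo_line(position, attitude=None, velocity=0.15): straight line of the TCP; attitude=None keeps the orientation; velocity is the mean speed in m/s.
- move_j(angles): joint-space move.
- grip(opening, grip_force=None): opening from 0.0 (shut) to 1.0 (fully open); grip_force is the grip in N (None keeps the last); returns when the fingers have stopped.
- pause(seconds).
- inverse_kinematics(position, orientation): joint angles nearest the present ones, or None.
- sense(): the state.
- snapshot(name): name is "scene" or "side" or "wrist"; returns (picture, depth): 420x560x3 uint8, red, green, blue; 420x560 float32, m along the optical axis (not along the pixel's ray), 0 where there is no reading.
- camera_model(name): a dict with "fx", "fy", "cx", "cy" (pixels), "position" and "attitude" of the camera in the world; the wrist camera has in their place "mount" (4x4, takes a point from camera to tool coordinates, whose origin is the TCP and whose axes are the tool frame's). Camera axes: x right, y down, z forward; pixel columns grow to the right and rows downward; lengths in m; the calibration is good to about 2 mm. The wrist camera is an equidistant fisheye: a pixel r from the principal point sees the ray r / f radians off the axis. A picture is of the moment at which its call begins: read the wrist's pose just before it. camera_model takes no time and is no camera call.
A pose or a line that the arm cannot do raises MotionError and nothing moves.
- job_done(): hands the job in, once; it reports no verdict.
The state is a dict: "time": time; "qpos": joint angles; "dq": joint speeds; "joint_efforts": joint torques, N m; "eef_pos": TCP position; "eef_rot": TCP orientation; "ft_force": force on the tool from outside, world axes, zero at the start; "wrist_torque": the same for the moment, N m; "gripper_width": opening from 0.0 (shut) to 1.0 (fully open).
Only numpy, scipy, OpenCV 4.12 (cv2) and the standard library are available. Lean on these libraries where they do the work, as an engineer would, in place of code of your own. Each camera call takes 0.05 s, during which the arm holds its last target.

TASK

First bolt the display board down: take the long socket driver from its stand, put it down each of the board's two hollow posts onto the nut at the bottom and turn that nut clockwise until it is fully tight, then put the driver back upright in its stand. Only then push every torch on the table fully home into a spring clip of its own on the board, lying along the clip, either way round. Leave the jars, tin and other things alone.

Things in the scene. Friction and masses are not known exactly. Their poses are not given: they have to be found in the camera images.
- board: the display board, fixed: an aluminium plate 12 mm thick on the table. Origin: on the table under the middle of its 150 (x) x 270 (y) mm clip field; x points away from the clip field to the posts. The field has four spring clips side by side, 68 mm apart along y; each holds one torch lying along the board's x axis, either way round. Two hollow posts stand at x = +125 mm, y = +75 and -75 mm
- driver_grip (a point): centre of the square black handle of the long socket driver: 28 x 28 mm, 50 mm tall, faces square to the point's x and y axes, z up along the tool. 160 mm above the socket's rim, 25 mm below the tool's top; 172 mm above the table when seated on the nut, where it stands by itself. Below it a 14 mm shaft 100 mm long, then the socket. 0.35 kg. It starts upright in its stand
- driver_rim (a point): centre of the driver's lower rim, axes as driver_grip. The steel socket above it is 38 mm tall and 37 mm over its corners, with a hexagonal opening 24 mm across flats and 30 mm deep; one pair of opening flats is square to the x axis. Fully on the nut, the rim rests on the plate, 12 mm above the table
- stand: the driver's stand, fixed: a grey round cup on a black 100 mm square foot. Origin on the table under its centre. Cup 72 mm across outside, 60 mm tall; hole 44 mm across, its flat floor 8 mm above the table, so the stored driver's handle centre is 168 mm above the table
- bore0_mouth (a point): centre of the open top of the grey hollow post at the board's y = +75 mm, 127 mm above the table. Post 68 mm across outside; its straight bore is 44 mm across and 115 mm deep, down to the flat plate 12 mm above the table
- nut0_top (a point): tip of the brass cap nut at the bottom of bore 0, on the bore axis, 38 mm above the table. The hexagon is 22 mm across flats and 16 mm tall, standing on the plate, with a 10 mm tall cone (22 mm wide, narrowing to 10 mm) on top. The point turns with the nut: its z is up, its x axis is square to one pair of flats
- nut0 (a joint): angle of the nut in bore 0 (rad): grows as it is turned clockwise seen from above (tightened); it starts loose at 0 to 0.3 and comes up tight against a stop at 2.0. Friction 0.15 N m; it stays where it is left
- bore1_mouth (a point): centre of the open top of the grey hollow post at the board's y = -75 mm, 127 mm above the table. Post 68 mm across outside; its straight bore is 44 mm across and 115 mm deep, down to the flat plate 12 mm above the table
- nut1_top (a point): tip of the brass cap nut at the bottom of bore 1, on the bore axis, 38 mm above the table. The hexagon is 22 mm across flats and 16 mm tall, standing on the plate, with a 10 mm tall cone (22 mm wide, narrowing to 10 mm) on top. The point turns with the nut: its z is up, its x axis is square to one pair of flats
- nut1 (a joint): angle of the nut in bore 1 (rad): grows as it is turned clockwise seen from above (tightened); it starts loose at 0 to 0.3 and comes up tight against a stop at 2.0. Friction 0.15 N m; it stays where it is left
- torch0_mid (a point): centre of a black pocket torch lying on the table (two to four torches are there; None if absent). Length 140 mm along the point's x axis; round barrel 24 mm across for x from -50 to +46 mm, hexagonal head and tail 28 mm across flats beyond that. Its centre is 14 mm above what it lies on. About 0.12 kg
- torch1_mid (a point): centre of a black pocket torch lying on the table (two to four torches are there; None if absent). Length 140 mm along the point's x axis; round barrel 24 mm across for x from -50 to +46 mm, hexagonal head and tail 28 mm across flats beyond that. Its centre is 14 mm above what it lies on. About 0.12 kg
- torch2_mid (a point): centre of a black pocket torch lying on the table (two to four torches are there; None if absent). Length 140 mm along the point's x axis; round barrel 24 mm across for x from -50 to +46 mm, hexagonal head and tail 28 mm across flats beyond that. Its centre is 14 mm above what it lies on. About 0.12 kg
- torch3_mid (a point): centre of a black pocket torch lying on the table (two to four torches are there; None if absent). Length 140 mm along the point's x axis; round barrel 24 mm across for x from -50 to +46 mm, hexagonal head and tail 28 mm across flats beyond that. Its centre is 14 mm above what it lies on. About 0.12 kg
- clip0 (a point): where a torch's centre lies when home in this spring clip, 32 mm above the table, 20 over the plate; x along the torch. A pair of sprung steel jaws grips the barrel 29 to 39 mm either side of the centre, leaving 58 mm open between for fingers; they flare 28 mm wide at the top (54 mm above the table), narrow to 17 mm at 43 mm, part under a straight push of 5 to 15 N and close over it
- clip1 (a point): where a torch's centre lies when home in this spring clip, 32 mm above the table, 20 over the plate; x along the torch. A pair of sprung steel jaws grips the barrel 29 to 39 mm either side of the centre, leaving 58 mm open between for fingers; they flare 28 mm wide at the top (54 mm above the table), narrow to 17 mm at 43 mm, part under a straight push of 5 to 15 N and close over it
- clip2 (a point): where a torch's centre lies when home in this spring clip, 32 mm above the table, 20 over the plate; x along the torch. A pair of sprung steel jaws grips the barrel 29 to 39 mm either side of the centre, leaving 58 mm open between for fingers; they flare 28 mm wide at the top (54 mm above the table), narrow to 17 mm at 43 mm, part under a straight push of 5 to 15 N and close over it
- clip3 (a point): where a torch's centre lies when home in this spring clip, 32 mm above the table, 20 over the plate; x along the torch. A pair of sprung steel jaws grips the barrel 29 to 39 mm either side of the centre, leaving 58 mm open between for fingers; they flare 28 mm wide at the top (54 mm above the table), narrow to 17 mm at 43 mm, part under a straight push of 5 to 15 N and close over it
- specimen_jar: bystander, loose, to be left alone: white-capped glass specimen jar, 56 mm across, 65 mm tall; origin at the centre of its underside
- amber_bottle: bystander, loose, to be left alone: amber glass jar with a screw cap, 52 mm across, 95 mm tall; origin at the centre of its underside
- screw_tin: bystander, loose, to be left alone: round steel tin, 52 mm across, 34 mm tall; origin at the centre of its underside
- clear_case: bystander, loose, to be left alone: clear plastic case, 110 x 80 x 45 mm; origin at the centre of its underside
- bark: bystander, loose, to be left alone: piece of bark, about 80 x 50 x 23 mm; origin at the centre of its underside
- detector: bystander, loose, to be left alone: black hand-held sound detector, 120 x 65 x 30 mm; origin at the centre of its underside
Not all that is in view belongs to the job. Leave any blue look-alike of the stand alone.

How it is judged:
On the way, in this order (a step that is already met when the one before it is completed fails the run):
1. both nuts are turned tight (value of joint each of nut0, nut1 above 1.85 rad), for 0.2 s.
2. the driver stands back in its stand (horizontal distance between driver_grip and stand below 0.02 m and z of driver_grip in the frame of stand below 0.176 m and angle between driver_grip's own z axis and vertical below 0.15 rad and contact force between driver and the fingers below 1 N), for 0.2 s.
At the end, for the whole second after the job is handed in: both nuts are turned past 1.85 rad (stop at 2.0); the driver stands in its stand (handle centre within 20 mm of the stand's axis, less than 176 mm up, tilt under 0.15 rad); every torch present lies still in a clip (centre within 13 mm of the clip's point, axis within 0.1 rad of the board's x) (all of step 1 and horizontal distance between driver_grip and stand below 0.02 m and z of driver_grip in the frame of stand below 0.176 m and angle between driver_grip's own z axis and vertical below 0.15 rad and ((distance between torch0_mid and clip0 below 0.013 m and angle between the x axis of torch0_mid and the x axis of board, either way round below 0.1 rad) or (distance between torch0_mid and clip1 below 0.013 m and angle between the x axis of torch0_mid and the x axis of board, either way round below 0.1 rad) or (distance between torch0_mid and clip2 below 0.013 m and angle between the x axis of torch0_mid and the x axis of board, either way round below 0.1 rad) or (distance between torch0_mid and clip3 below 0.013 m and angle between the x axis of torch0_mid and the x axis of board, either way round below 0.1 rad)) and ((distance between torch1_mid and clip0 below 0.013 m and angle between the x axis of torch1_mid and the x axis of board, either way round below 0.1 rad) or (distance between torch1_mid and clip1 below 0.013 m and angle between the x axis of torch1_mid and the x axis of board, either way round below 0.1 rad) or (distance between torch1_mid and clip2 below 0.013 m and angle between the x axis of torch1_mid and the x axis of board, either way round below 0.1 rad) or (distance between torch1_mid and clip3 below 0.013 m and angle between the x axis of torch1_mid and the x axis of board, either way round below 0.1 rad)) and ((distance between torch2_mid and clip0 below 0.013 m and angle between the x axis of torch2_mid and the x axis of board, either way round below 0.1 rad) or (distance between torch2_mid and clip1 below 0.013 m and angle between the x axis of torch2_mid and the x axis of board, either way round below 0.1 rad) or (distance between torch2_mid and clip2 below 0.013 m and angle between the x axis of torch2_mid and the x axis of board, either way round below 0.1 rad) or (distance between torch2_mid and clip3 below 0.013 m and angle between the x axis of torch2_mid and the x axis of board, either way round below 0.1 rad)) and ((distance between torch3_mid and clip0 below 0.013 m and angle between the x axis of torch3_mid and the x axis of board, either way round below 0.1 rad) or (distance between torch3_mid and clip1 below 0.013 m and angle between the x axis of torch3_mid and the x axis of board, either way round below 0.1 rad) or (distance between torch3_mid and clip2 below 0.013 m and angle between the x axis of torch3_mid and the x axis of board, either way round below 0.1 rad) or (distance between torch3_mid and clip3 below 0.013 m and angle between the x axis of torch3_mid and the x axis of board, either way round below 0.1 rad)) and linear speed of each of torch0, torch1, torch2, torch3 below 0.02 m/s); the robot touches nothing.
It fails at once if a torch is pushed into a clip before both nuts are tight or while the driver is away from its stand ((not (value of joint each of nut0, nut1 above 1.85 rad) or horizontal distance between driver_grip and stand above 0.06 m) and (((distance between torch0_mid and clip0 below 0.013 m and angle between the x axis of torch0_mid and the x axis of board, either way round below 0.1 rad) or (distance between torch0_mid and clip1 below 0.013 m and angle between the x axis of torch0_mid and the x axis of board, either way round below 0.1 rad) or (distance between torch0_mid and clip2 below 0.013 m and angle between the x axis of torch0_mid and the x axis of board, either way round below 0.1 rad) or (distance between torch0_mid and clip3 below 0.013 m and angle between the x axis of torch0_mid and the x axis of board, either way round below 0.1 rad)) or ((distance between torch1_mid and clip0 below 0.013 m and angle between the x axis of torch1_mid and the x axis of board, either way round below 0.1 rad) or (distance between torch1_mid and clip1 below 0.013 m and angle between the x axis of torch1_mid and the x axis of board, either way round below 0.1 rad) or (distance between torch1_mid and clip2 below 0.013 m and angle between the x axis of torch1_mid and the x axis of board, either way round below 0.1 rad) or (distance between torch1_mid and clip3 below 0.013 m and angle between the x axis of torch1_mid and the x axis of board, either way round below 0.1 rad)) or ((distance between torch2_mid and clip0 below 0.013 m and angle between the x axis of torch2_mid and the x axis of board, either way round below 0.1 rad) or (distance between torch2_mid and clip1 below 0.013 m and angle between the x axis of torch2_mid and the x axis of board, either way round below 0.1 rad) or (distance between torch2_mid and clip2 below 0.013 m and angle between the x axis of torch2_mid and the x axis of board, either way round below 0.1 rad) or (distance between torch2_mid and clip3 below 0.013 m and angle between the x axis of torch2_mid and the x axis of board, either way round below 0.1 rad)) or ((distance between torch3_mid and clip0 below 0.013 m and angle between the x axis of torch3_mid and the x axis of board, either way round below 0.1 rad) or (distance between torch3_mid and clip1 below 0.013 m and angle between the x axis of torch3_mid and the x axis of board, either way round below 0.1 rad) or (distance between torch3_mid and clip2 below 0.013 m and angle between the x axis of torch3_mid and the x axis of board, either way round below 0.1 rad) or (distance between torch3_mid and clip3 below 0.013 m and angle between the x axis of torch3_mid and the x axis of board, either way round below 0.1 rad)))).
It fails at once if a bystander is moved more than 40 mm (distance of any of specimen_jar, amber_bottle, screw_tin, clear_case, bark, detector from where it was at the start of the episode above 0.04 m).
Of torch0, torch1, torch2, torch3 only 2 to 4 are there at a start; the rules pass over those that are not, and their reading is None.
At some moment in a run one of torch0, torch1, torch2, torch3 may be knocked a few centimetres aside while the robot is not near it.
It also fails if it takes over 210 s, if anything falls off the work surface, if the arm or the gripper's body presses on something with over 40 N, if the wrist force passes 120 N, or if a joint passes its speed limit or range.

## Working session

There is one attempt and no reset: what is moved stays moved. The work goes in short steps, each a Python script; the robot and the scene stay as the last script left them, time stands still between calls to the robot, and variables do not carry over. Pictures are saved under pics/ and viewed, and the job is handed in when it is done.

```bash
ls; mkdir -p pics; python3 - <<'E'
from bench import *
import cv2,numpy as np
for n in ["scene","side","wrist"]:
    p,d=snapshot(n); cv2.imwrite(f"pics/{n}0.png",p[:,:,::-1]); np.save(f"pics/{n}0.npy",d)
    m=camera_model(n); print(n,m)
s=sense(); print(s)
E
```

```text
pics
scene {'fx': 400.6474308491367, 'fy': 400.6474308491367, 'cx': 279.6983880166129, 'cy': 213.7702908034878, 'position': array([ 1.38266742, -0.09033574,  0.95135475]), 'attitude': array([[ 0.10576784,  0.70879348, -0.69744173],
       [ 0.9943752 , -0.07932419,  0.07018285],
       [-0.00557885, -0.70094185, -0.71319661]])}
side {'fx': 526.7026246489781, 'fy': 526.7026246489781, 'cx': 276.92281768739605, 'cy': 209.50963943831715, 'position': array([-0.24127862,  1.23999676,  1.04902053]), 'attitude': array([[-0.84853501, -0.26139976,  0.46006359],
       [-0.52850138,  0.46135773, -0.71262566],
       [-0.02597372, -0.84783206, -0.52962832]])}
wrist {'fx': 325.19226210127806, 'fy': 325.19226210127806, 'cx': 274.4696156561309, 'cy': 202.8169264222334, 'mount': array([[ 9.99999846e-01, -5.50433865e-04, -7.45086645e-05,
         4.89039002e-04],
       [ 5.49551733e-04,  9.60929690e-01,  2.76792031e-01,
        -6.98158820e-02],
       [-8.07581197e-05, -2.76792030e-01,  9.60929844e-01,
        -1.34555648e-01],
       [ 0.00000000e+00,  0.00000000e+00,  0.00000000e+00,
         1.00000000e+00]])}
{'time': 0.15, 'qpos': array([ 9.42190728e-01,  2.59216812e-01,  1.53581394e+00,  4.01257513e-05,
        1.34801187e+00, -2.02824389e-01]), 'dq': array([ 0.00053248, -0.00231329, -0.00139111, -0.00046837,  0.00040556,
       -0.00241521]), 'joint_efforts': array([ 2.41395232e-03, -4.46381164e+01, -2.90822071e+01, -1.89246825e-04,
        8.20661837e-03, -3.06142056e-05]), 'eef_pos': array([0.22691535, 0.50058653, 0.23865061]), 'eef_rot': array([[ 4.13039844e-01,  9.10712526e-01, -8.84257428e-04],
       [ 9.10711860e-01, -4.13040658e-01, -1.14978891e-03],
       [-1.41236144e-03, -3.30395094e-04, -9.99998948e-01]]), 'ft_force': array([0.36161913, 0.80334654, 0.96118395]), 'wrist_torque': array([-0.04096821, -0.03340137,  0.00237061]), 'gripper_width': 1.002115404742665}
```

View pics/scene0.png

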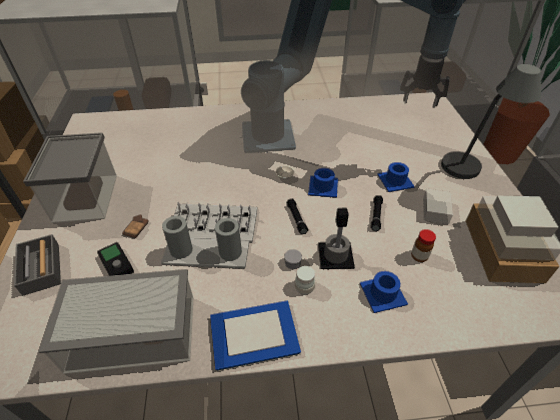

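View pics/side0.png

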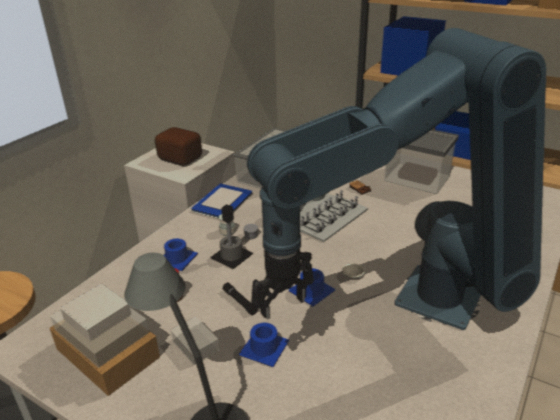

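View pics/wrist0.png

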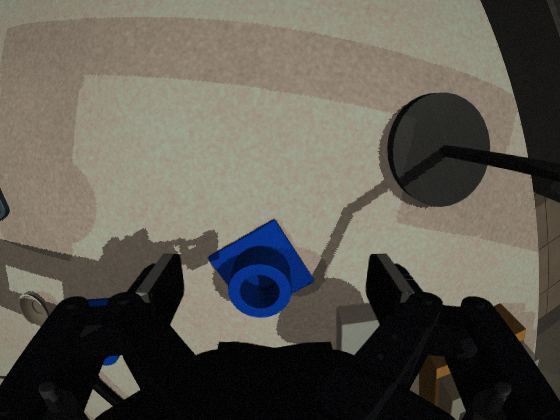

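```bash
cat > h.py <<'E'
from bench import *
import cv2,numpy as np
def proj_ray(n,u,v,pose=None):
    m=camera_model(n)
    if n!="wrist":
        d=np.array([(u-m['cx'])/m['fx'],(v-m['cy'])/m['fy'],1.]); return np.array(m['position']),np.array(m['attitude'])@d
    x=(u-m['cx'])/m['fx'];y=(v-m['cy'])/m['fy'];r=np.hypot(x,y)
    d=np.array([np.sin(r)*x/max(r,1e-9),np.sin(r)*y/max(r,1e-9),np.cos(r)])
    p,R=pose; M=m['mount']; return R@M[:3,3]+p, R@(M[:3,:3]@d)
def onz(n,u,v,z,pose=None):
    o,d=proj_ray(n,u,v,pose); return o+d*(z-o[2])/d[2]
def world2pix(n,P,pose=None):
    m=camera_model(n); P=np.asarray(P,float)
    if n!="wrist":
        c=np.array(m['attitude']).T@(P-m['position']); return np.array([m['cx']+m['fx']*c[0]/c[2],m['cy']+m['fy']*c[1]/c[2]])
    p,R=pose; M=m['mount']; t=R.T@(P-p); c=M[:3,:3].T@(t-M[:3,3])
    th=np.arctan2(np.hypot(c[0],c[1]),c[2]); k=th/max(np.hypot(c[0],c[1]),1e-9)
    return np.array([m['cx']+m['fx']*c[0]*k,m['cy']+m['fy']*c[1]*k])
def cloud(n,d,pose=None):
    m=camera_model(n); v,u=np.mgrid[0:420,0:560].astype(float)
    x=(u-m['cx'])/m['fx'];y=(v-m['cy'])/m['fy']
    if n!="wrist":
        c=np.stack([x*d,y*d,d],-1); P=c@np.array(m['attitude']).T+m['position']
    else:
        r=np.hypot(x,y)+1e-9; t=np.tan(np.clip(r,0,1.5)); c=np.stack([d*t*x/r,d*t*y/r,d],-1)
        p,R=pose;M=m['mount']; P=(c@M[:3,:3].T+M[:3,3])@R.T+p
    P[d<=0]=np.nan; return P
def crop(img,name,u0,v0,u1,v1,s=4):
    c=img[v0:v1,u0:u1,::-1]; c=cv2.resize(c,None,fx=s,fy=s,interpolation=cv2.INTER_CUBIC); cv2.imwrite("pics/"+name,c)
def snap(n,name=None):
    s=sense(); p,d=snapshot(n)
    if name: cv2.imwrite("pics/"+name,p[:,:,::-1])
    return p,d,(s['eef_pos'],s['eef_rot'])
def down(a):  # tool x axis at yaw a, pointing down
    return np.array([[np.cos(a),np.sin(a),0],[np.sin(a),-np.cos(a),0],[0,0,-1.]])
E
python3 - <<'E'
from h import *
p=cv2.imread("pics/scene0.png")[:,:,::-1]
crop(p,"c1.png",120,180,320,300,4); crop(p,"c2.png",260,160,460,310,4)
P=cloud("scene",np.load("pics/scene0.npy"))
for n,u,v in [("table",300,250),("posttopL",176,224),("postR",228,224),("driver top",342,213),("torch0",297,216),("torch1",377,212),("cupfront",334,250)]:
    print(n,P[v,u].round(3),onz("scene",u,v,.014).round(3))
E
```

```text
table [ 0.613  0.049 -0.001] [0.625 0.046 0.014]
posttopL [ 0.559 -0.311  0.101] [ 0.475 -0.333  0.014]
postR [ 0.584 -0.16   0.11 ] [ 0.493 -0.168  0.014]
driver top [0.654 0.15  0.191] [0.485 0.206 0.014]
torch0 [0.494 0.055 0.026] [0.482 0.057 0.014]
torch1 [0.505 0.315 0.026] [0.493 0.321 0.014]
cupfront [0.675 0.136 0.063] [0.636 0.148 0.014]
```

View pics/c1.png

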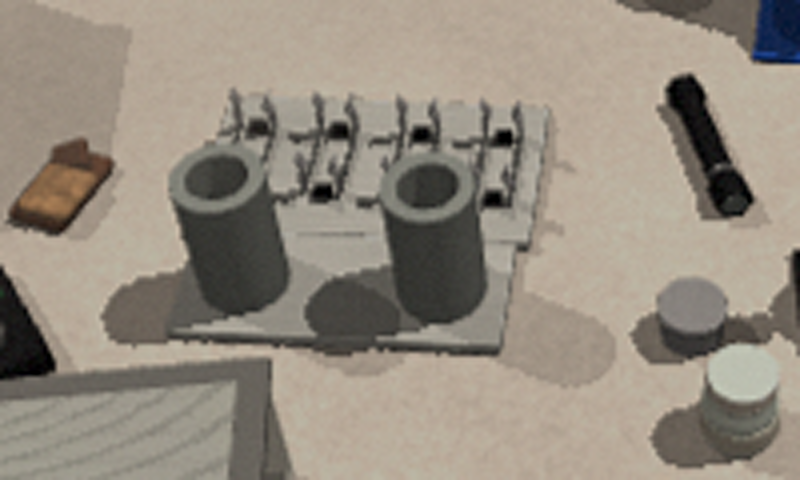

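View pics/c2.png

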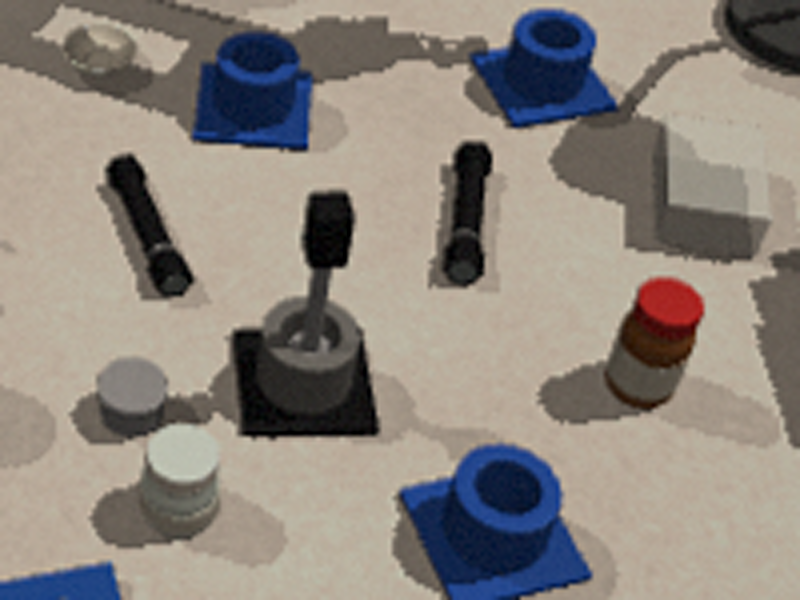

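```bash
python3 - <<'E'
from h import *
print("mouth1",onz("scene",174.5,224.5,.127),"mouth0",onz("scene",227,227.5,.127))
print("drv top",onz("scene",342,210,.193), "cup top centre",onz("scene",260+313/4,160+330/4,.06))
# views
move_to(np.array([0.52,0.15,0.42]),down(np.pi/2)); print(sense()['qpos'].round(2),sense()['time'])
p,d,pose=snap("wrist","w1.png"); np.save("pics/w1.npy",d); np.savez("pics/w1pose.npz",p=pose[0],R=pose[1])
E
```

```text
mouth1 [ 0.58570355 -0.3081715   0.127     ] mouth0 [ 0.61362802 -0.16122036  0.127     ]
drv top [0.64554032 0.15144515 0.193     ] cup top centre [0.64656359 0.1543663  0.06      ]
[ 0.08  0.19  1.2   0.    1.76 -1.5 ] 1.9417
```

View pics/w1.png

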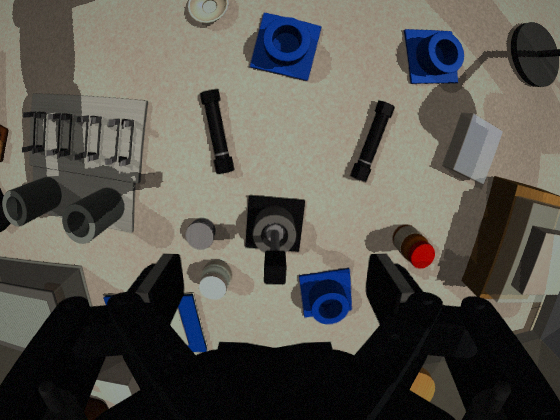

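```bash
python3 - <<'E'
from h import *
move_to(np.array([0.645,0.152,0.32]),down(np.pi/2)); print(sense()['qpos'].round(2),sense()['time'])
p,d,pose=snap("wrist","w2.png"); np.save("pics/w2.npy",d); np.savez("pics/w2pose.npz",p=pose[0],R=pose[1]); print(pose)
crop(p,"w2c.png",200,120,360,240,5)
E
```

```text
[ 0.06  0.43  1.09  0.    1.62 -1.51] 2.675
(array([0.64453358, 0.15253899, 0.32049295]), array([[-7.16065627e-04,  9.99999624e-01, -4.89703004e-04],
       [ 9.99999740e-01,  7.16109598e-04,  8.96220655e-05],
       [ 8.99727128e-05, -4.89638702e-04, -9.99999876e-01]]))
```

View pics/w2.png

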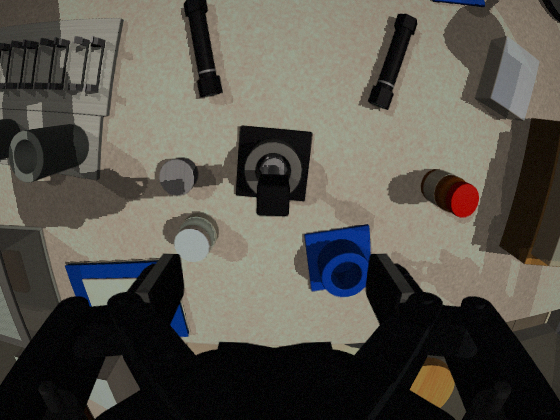

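View pics/w2c.png

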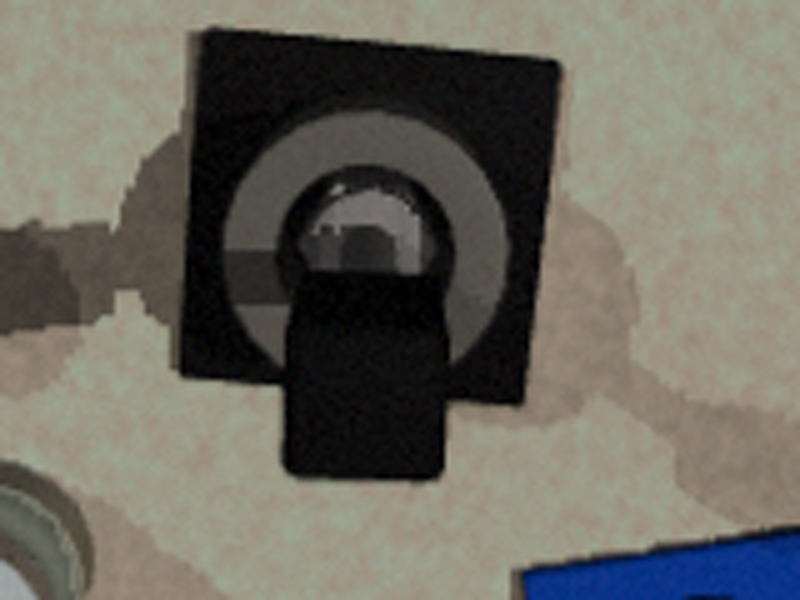

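```bash
python3 - <<'E'
from h import *
p=cv2.imread("pics/w2.png"); c=p[140:225,235:320].astype(float)
c=np.clip(c*2.2,0,255).astype(np.uint8); cv2.imwrite("pics/w2d.png",cv2.resize(c,None,fx=7,fy=7,interpolation=cv2.INTER_LANCZOS4))
z=np.load("pics/w2pose.npz"); pose=(z['p'],z['R'])
for u,v in [(285,322),(447,322),(443,478),(285,475)]:
    print(onz("wrist",200+u/5,120+v/5,.193,pose).round(4))
P=cloud("wrist",np.load("pics/w2.npy"),pose); print(P[200,272])
# handle top points: fit min area rect
m=(P[...,2]>.185)&(P[...,2]<.2)&(abs(P[...,0]-.645)<.04)&(abs(P[...,1]-.152)<.04)
q=P[m]; print(len(q),q[:,:2].min(0),q[:,:2].max(0),np.median(q[:,2]),cv2.minAreaRect((q[:,:2]*1000).astype(np.float32)))
E
```

```text
[0.6345 0.1383 0.193 ]
[0.6345 0.1651 0.193 ]
[0.6616 0.1648 0.193 ]
[0.6611 0.138  0.193 ]
[0.64793286 0.15072777 0.19272314]
1048 [0.63407762 0.13791298] [0.66248781 0.16510922] 0.1926182275405002 ((648.37841796875, 151.5612030029297), (27.086177825927734, 28.40369987487793), 89.43928527832031)
```

View pics/w2d.png

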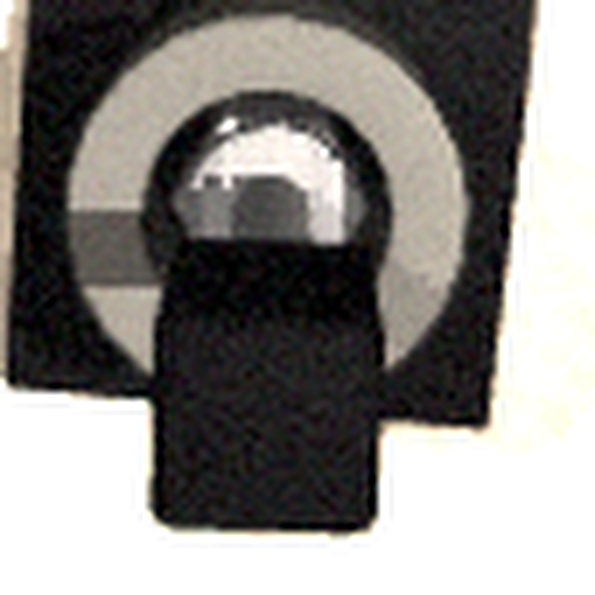

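```bash
python3 - <<'E'
from h import *
P=cloud("scene",np.load("pics/scene0.npy"))
for u,v in [(80,300),(120,300),(180,290),(170,340),(185,280),(60,300),(75,150),(95,140)]: print(u,v,P[v,u].round(3))
for i,m in enumerate([(0.6136,-.1612),(.5857,-.3082)]):
    move_to(np.array([m[0]+.07,m[1],0.24]),down(np.pi/2)); s=sense(); print(s['qpos'].round(2),s['time'])
    p,d,pose=snap("wrist",f"n{i}.png"); np.save(f"pics/n{i}.npy",d); np.savez(f"pics/n{i}pose.npz",p=pose[0],R=pose[1])
    u,v=world2pix("wrist",[m[0],m[1],.127],pose); print(u,v)
    u,v=int(u),int(v); c=p[max(v-45,0):v+45,u-55:u+55,::-1].astype(float); c=np.clip(c*1.8,0,255).astype(np.uint8)
    cv2.imwrite(f"pics/n{i}c.png",cv2.resize(c,None,fx=7,fy=7,interpolation=cv2.INTER_LANCZOS4)); print(u-55,max(v-45,0))
E
```

```text
80 300 [ 0.814 -0.512  0.132]
120 300 [ 0.824 -0.417  0.132]
180 290 [ 0.81  -0.277  0.129]
170 340 [ 0.931 -0.294  0.115]
185 280 [ 0.781 -0.267  0.129]
60 300 [ 0.806 -0.561  0.127]
75 150 [ 0.259 -0.643  0.173]
95 140 [ 0.205 -0.592  0.17 ]
[-0.39  0.54  1.11  0.    1.49 -1.96] 3.9583
272.15710833473594 110.42250884878626
217 65
[-0.59  0.58  1.04  0.    1.52 -2.16] 4.6583
273.6836234103968 110.90269787153045
218 65
```

View pics/n0c.png

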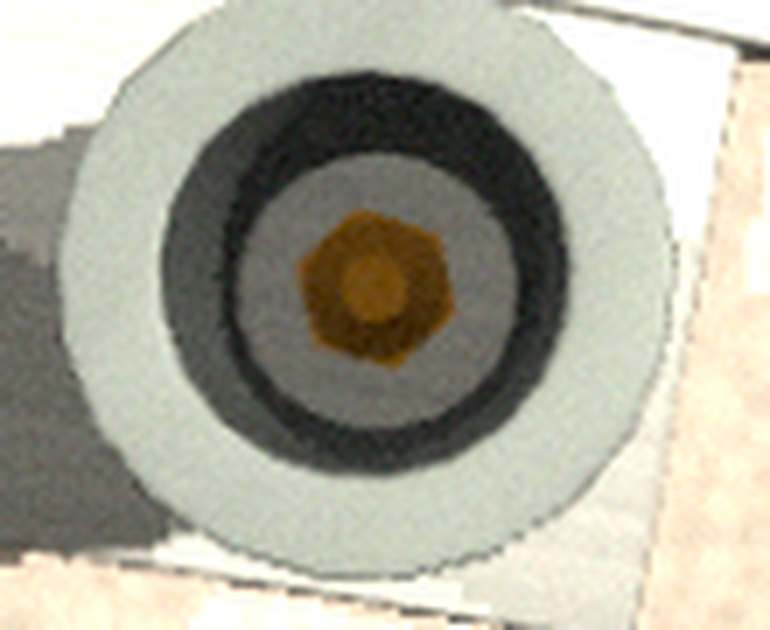

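View pics/n1c.png

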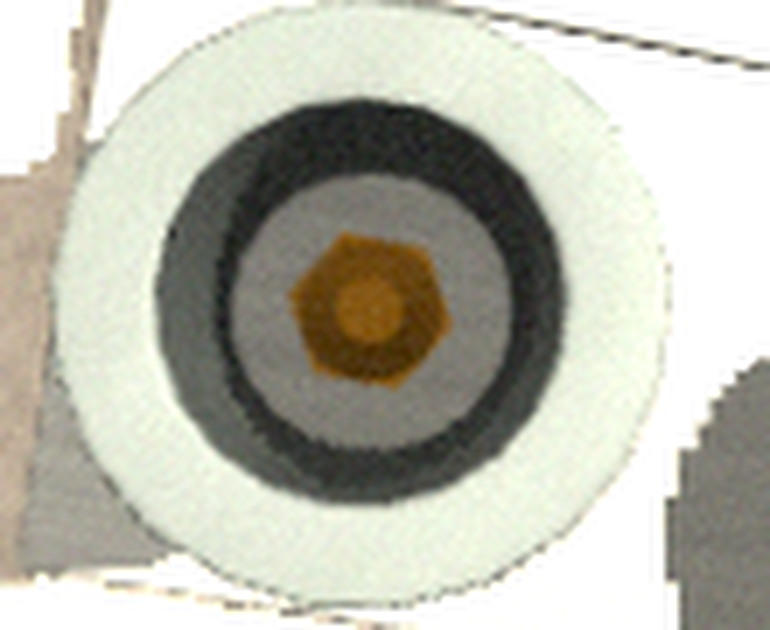

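View pics/n1.png

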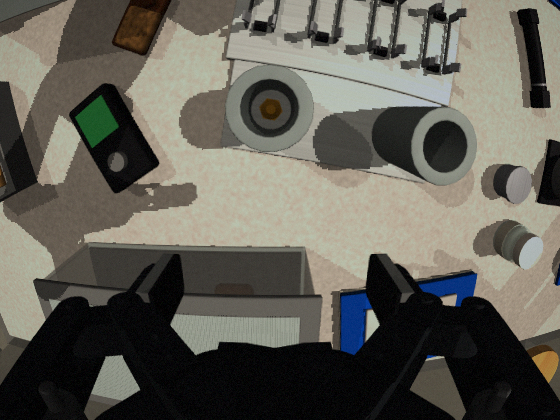

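```bash
python3 - <<'E'
from h import *
V=[[(360,210),(438,238),(454,303),(388,365),(316,335),(298,270)],[(345,235),(428,247),(452,322),(398,385),(312,368),(290,297)]]
H=[(365,272),(362,301.5)]; O=[(217,65),(218,65)]
mc=[]
for i in range(2):
    z=np.load(f"pics/n{i}pose.npz"); pose=(z['p'],z['R'])
    f=lambda q,h: onz("wrist",O[i][0]+(q[0]+.5)/7-.5,O[i][1]+(q[1]+.5)/7-.5,h,pose)
    mouth=f(H[i],.127); P=np.array([f(q,.028) for q in V[i]]); c=P.mean(0)
    a=np.arctan2(*(P-c)[:,[1,0]].T); r=np.linalg.norm((P-c)[:,:2],axis=1)
    ph=np.angle(np.exp(6j*a).mean())/6  # vertex angle mod 60
    print(i,mouth.round(4),c.round(4),r.round(4),"flat-normal yaw mod60 deg",np.degrees(ph+np.pi/6), np.degrees(np.mod(a,np.pi/3)).round(1)); mc.append(mouth)
    # depth-based circle fit of post top
    Pc=cloud("wrist",np.load(f"pics/n{i}.npy"),pose)
    m=(abs(Pc[...,2]-.127)<.004)&(np.hypot(Pc[...,0]-mouth[0],Pc[...,1]-mouth[1])<.042)
    img=m.astype(np.uint8); q=Pc[m]; cc=cv2.minEnclosingCircle((q[:,:2]*1000).astype(np.float32)); print(cc,np.median(q[:,2]))
d=mc[0]-mc[1]; print(np.linalg.norm(d),"board yaw",np.degrees(np.arctan2(d[1],d[0])-np.pi/2))
E
```

```text
0 [ 0.6082 -0.1638  0.127 ] [ 0.6081 -0.1639  0.028 ] [0.012  0.012  0.0121 0.0121 0.0116 0.012 ] flat-normal yaw mod60 deg 42.16444799810623 [11.3  8.5 18.2  8.8  9.2 17.4]
((608.4636840820312, -163.9559326171875), 34.11067581176758) 0.1268289191175665
1 [ 0.5832 -0.3115  0.127 ] [ 0.5831 -0.3117  0.028 ] [0.0119 0.0127 0.0124 0.0123 0.0126 0.0123] flat-normal yaw mod60 deg 48.84644967980139 [18.9 17.6 20.7 19.4 15.3 21.2]
((583.3082275390625, -311.9319152832031), 34.038944244384766) 0.1268127940927266
0.149815025200061 board yaw -9.621345390737746
```

```bash
python3 - <<'E'
from h import *
R=down(np.pi/2)
servo_line(np.array([0.648,-0.1,0.32]),attitude=R,velocity=.25) if False else move_to(np.array([0.648,0.1515,0.32]),R)
servo_line(np.array([0.648,0.1515,0.157]),velocity=.15)
s=sense();print(s['ft_force'],s['time'])
grip(0.0,60); s=sense();print(s['gripper_width'],s['ft_force'],s['eef_pos'])
servo_line(np.array([0.648,0.1515,0.305]),velocity=.15)
s=sense();print(s['gripper_width'],s['ft_force'],s['wrist_torque'],s['time'])
p,d,pose=snap("wrist","g1.png"); np.save("pics/g1.npy",d)
p,d,_=snap("scene","g1s.png"); crop(p,"g1sc.png",290,120,400,280,4)
E
```

```text
[ 0.43009837 -0.04150822  0.43309769] 7.65
0.3234818185635977 [ 0.05402446 -0.72576913  2.49149804] [0.64830496 0.15141204 0.15747078]
0.3202264310873347 [ 0.5647253  -0.08493918 -4.58524031] [-0.00026568 -0.07739203 -0.0344831 ] 9.35
```

View pics/g1.png

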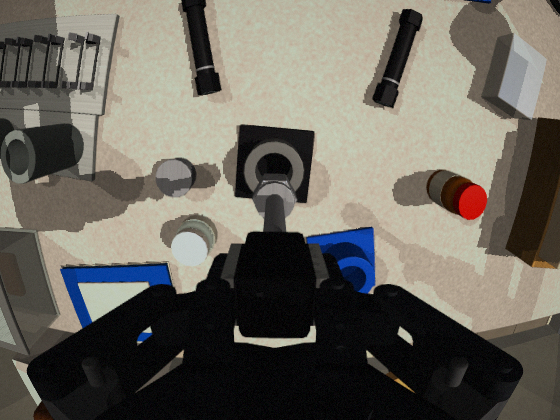

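View pics/g1sc.png

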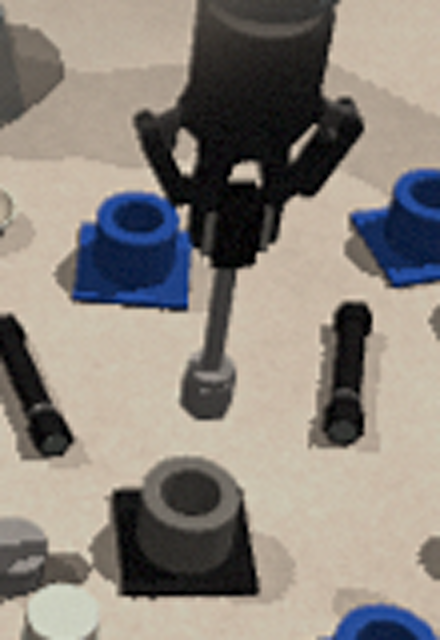

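```bash
python3 - <<'E'
from h import *
pose=(np.zeros(3),np.eye(3))
for z in (.011,.111,.149): print(z,world2pix("wrist",[0,0,z],pose))
p=cv2.imread("pics/g1.png"); c=p[110:260,220:330].astype(float); c=np.clip(c*1.8,0,255).astype(np.uint8); cv2.imwrite("pics/g1d.png",cv2.resize(c,None,fx=5,fy=4.0 and 5,interpolation=cv2.INTER_LANCZOS4)[:600])
E
```

```text
0.011 [273.93077447 256.73752937]
0.111 [274.15256169 201.48576238]
0.149 [274.19970803 189.93629277]
```

View pics/g1d.png

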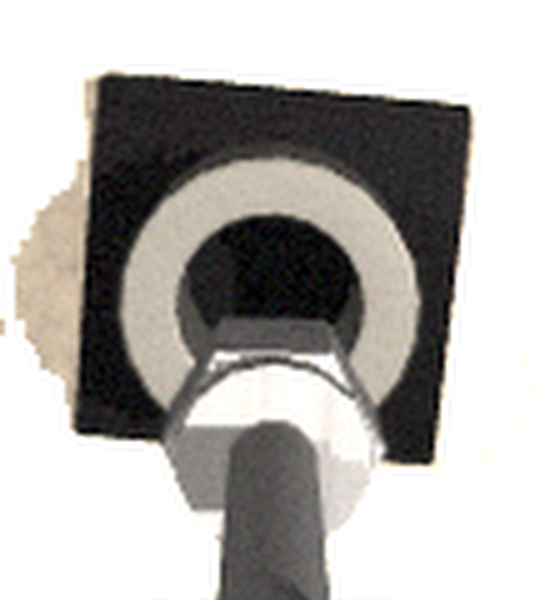

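```bash
python3 - <<'E'
from h import *
pose=(np.array([0.648,.1515,.305]),down(np.pi/2)); print("stand",onz("wrist",274.0,171.1,.06,pose))
a=np.pi/2+np.radians(-17.8)
move_to(np.array([0.6083,-0.1639,0.305]),down(a)); s=sense(); print(s['eef_pos'],s['qpos'].round(2),s['time'])
p,d,pose=snap("wrist","b0.png")
for z in (.111,.149): print(world2pix("wrist",[0,0,z],(np.zeros(3),np.eye(3))))
c=p[110:260,200:350,::-1].astype(float); c=np.clip(c*1.6,0,255).astype(np.uint8); cv2.imwrite("pics/b0c.png",cv2.resize(c,None,fx=4,fy=4,interpolation=cv2.INTER_LANCZOS4))
p,d,_=snap("scene","b0s.png"); crop(p,"b0sc.png",190,130,290,260,4.5)
E
```

```text
stand [0.64856688 0.15116883 0.06      ]
[ 0.60865891 -0.16264901  0.30507106] [-0.44  0.37  1.21  0.    1.55 -1.7 ] 10.6583
[273.93842026 201.62726231]
[274.00471688 190.06009411]
```

View pics/b0c.png

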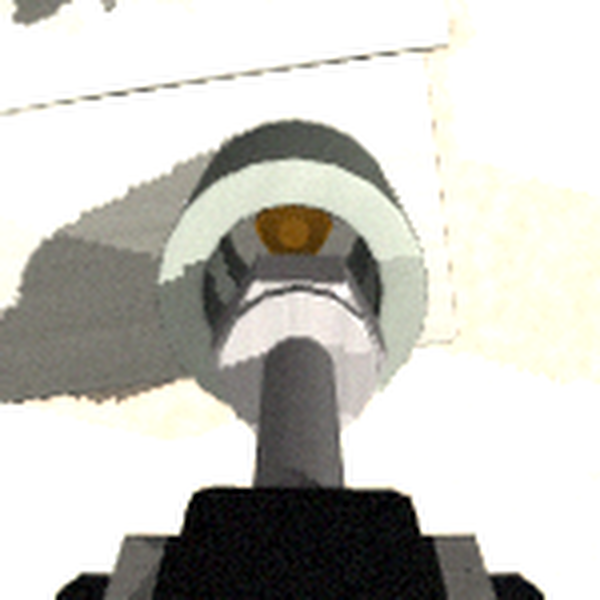

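View pics/b0sc.png

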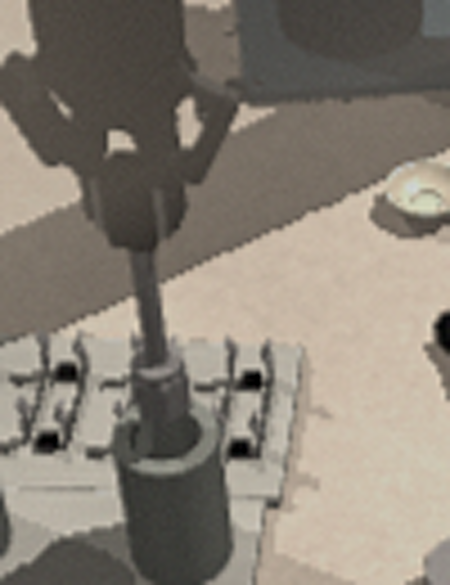

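```bash
python3 - <<'E'
from h import *
print(sense()['eef_pos'])
for z in (.111,.149):
  for k in range(6):
    a=np.pi/3*k; 
    for off in (0,-.003):
      q=world2pix("wrist",[.0185*np.cos(a),.0185*np.sin(a)+off,z],(np.zeros(3),np.eye(3))); print(z,k,off,((q-[200,110])*4).round(0))
E
```

```text
[ 0.60880557 -0.1622049   0.30505089]
0.111 0 0 [390. 366.]
0.111 0 -0.003 [390. 352.]
0.111 1 0 [342. 444.]
0.111 1 -0.003 [342. 429.]
0.111 2 0 [250. 444.]
0.111 2 -0.003 [249. 429.]
0.111 3 0 [202. 367.]
0.111 3 -0.003 [201. 352.]
0.111 4 0 [248. 287.]
0.111 4 -0.003 [248. 272.]
0.111 5 0 [344. 287.]
0.111 5 -0.003 [344. 272.]
0.149 0 0 [378. 320.]
0.149 0 -0.003 [379. 307.]
0.149 1 0 [337. 389.]
0.149 1 -0.003 [337. 376.]
0.149 2 0 [255. 389.]
0.149 2 -0.003 [255. 376.]
0.149 3 0 [214. 320.]
0.149 3 -0.003 [213. 307.]
0.149 4 0 [254. 250.]
0.149 4 -0.003 [254. 237.]
0.149 5 0 [338. 250.]
0.149 5 -0.003 [338. 237.]
```

```bash
python3 - <<'E'
from h import *
a=np.pi/2+np.radians(-17.8); R=down(a)
t=np.array([0.6083,-0.1639])-0.002*R[:2,0]
s=sense();print(s['eef_pos'],s['eef_rot'][:,0],R[:,0],s['dq'].round(4))
servo_line(np.array([t[0],t[1],0.305]),attitude=R,velocity=.02); pause(.3)
s=sense();print(t,s['eef_pos'],s['eef_rot'][:,0],s['ft_force'],s['dq'].round(4))
servo_line(np.array([t[0],t[1],0.27]),velocity=.05)   # rim ~.121: just inside mouth
s=sense();print(s['eef_pos'],s['ft_force'],s['wrist_torque'])
p,d,pose=snap("wrist","b1.png")
c=p[110:260,200:350,::-1].astype(float); c=np.clip(c*1.6,0,255).astype(np.uint8); cv2.imwrite("pics/b1c.png",cv2.resize(c,None,fx=4,fy=4,interpolation=cv2.INTER_LANCZOS4))
E
```

```text
[ 0.60880557 -0.1622049   0.30505089] [3.03437598e-01 9.52851166e-01 5.28989439e-04] [0.3056953  0.95212939 0.        ] [ 0.0043 -0.0002  0.0004 -0.0038 -0.0005 -0.0017]
[ 0.60768861 -0.16580426] [ 0.6077096  -0.16576361  0.30497552] [3.05639431e-01 9.52147330e-01 1.11041060e-05] [ 0.72265561  0.42449626 -4.06205551] [-0.0009  0.0004  0.0008 -0.0004 -0.0031 -0.0005]
[ 0.6078716  -0.16588092  0.2702708 ] [-0.8217109   0.57536424 -3.77121132] [ 0.00409313 -0.02993633 -0.01075018]
```

View pics/b1c.png

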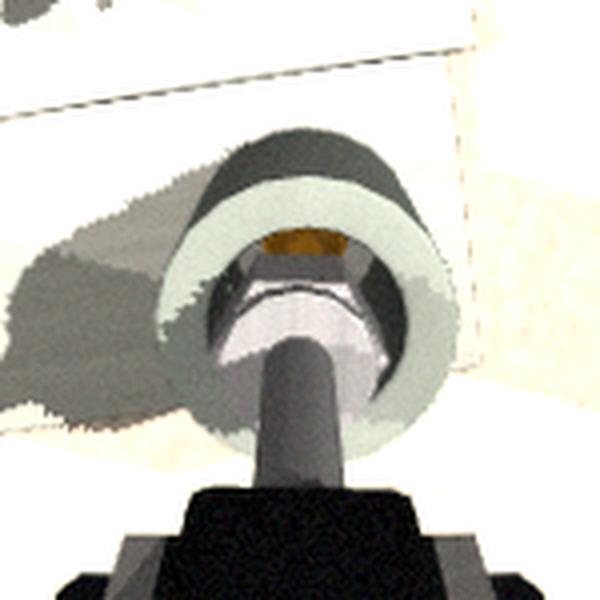

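```bash
python3 - <<'E'
from h import *
a=np.pi/2+np.radians(-17.8); R=down(a)
t=np.array([0.6083,-0.1639])-0.001*R[:2,0]
for z in list(np.arange(.26,.185,-.02))+list(np.arange(.184,.1605,-.004)):
    servo_line(np.array([t[0],t[1],z]),attitude=R,velocity=.06)
    s=sense();f=s['ft_force'];print(round(z,4),s['eef_pos'].round(4),f.round(1),s['wrist_torque'].round(2))
    if f[2]>8 or np.hypot(f[0],f[1])>15: print("STOP");break
print(s['time'])
E
```

```text
0.26 [ 0.6076 -0.1646  0.2592] [-0.2  0.4 -3.7] [ 0.08  0.02 -0.06]
0.24 [ 0.6078 -0.1648  0.2394] [ 0.5 -0.2 -3. ] [-0.01 -0.03 -0.  ]
0.22 [ 0.6078 -0.1647  0.2194] [-0.1 -0.  -3.9] [ 0.01 -0.04  0.  ]
0.2 [ 0.6077 -0.1647  0.1994] [ 0.3  0.3 -3.3] [-0.    0.03  0.05]
0.184 [ 0.6076 -0.1647  0.1833] [-0.2  0.3 -2.8] [-0.01  0.01  0.02]
0.18 [ 0.6079 -0.1648  0.1798] [ 0.2  0.1 -3.6] [-0.02 -0.01  0.  ]
0.176 [ 0.6079 -0.1648  0.1758] [ 0.7 -0.5 -4.1] [ 0.05  0.02 -0.04]
0.172 [ 0.6076 -0.1648  0.1714] [ 0.2  0.2 -3.6] [ 0.03  0.   -0.03]
0.168 [ 0.6078 -0.1648  0.1675] [ 0.1  0.1 -3.9] [-0.   -0.04  0.01]
0.164 [ 0.6078 -0.1649  0.1636] [ 0.1  0.6 -3.8] [0.1  0.01 0.  ]
15.6417
```

```bash
cat >> h.py <<'E'
def turn(pos,a0,maxdeg=150,step=8,tlim=1.2):
    d=0
    while d<maxdeg:
        d+=step; servo_line(pos,attitude=down(a0-np.radians(d)),velocity=.15)
        s=sense(); T=s['wrist_torque']; f=s['ft_force']
        aa=np.degrees(np.arctan2(s['eef_rot'][1,0],s['eef_rot'][0,0]))
        print(d,round(aa,1),T.round(2),f.round(1),round(s['time'],2))
        if abs(T[2])>tlim: break
    return d
E
python3 - <<'E'
from h import *
s=sense(); pos=np.array([0.6080,-0.1644,.164]); turn(pos,np.radians(72.2))
print(sense()['eef_pos'],sense()['gripper_width'])
E
```

```text
8 64.4 [ 0.32 -0.02 -0.04] [-0.5  1.  -2.8] 15.93
16 56.5 [ 0.47  0.01 -0.  ] [ 0.3  1.7 -3.1] 16.23
24 48.5 [ 0.53 -0.08 -0.01] [-0.4  1.9 -2.9] 16.52
32 40.5 [ 0.57 -0.13 -0.06] [-0.8  2.7 -4.4] 16.81
40 32.5 [ 0.58 -0.17 -0.06] [-0.4  2.7 -4.6] 17.1
48 24.5 [ 0.54 -0.25 -0.04] [ 0.6  1.9 -3.8] 17.39
56 16.5 [ 0.52 -0.27 -0.06] [ 1.2  2.7 -3.6] 17.68
64 8.5 [ 0.46 -0.3  -0.01] [ 1.2  2.4 -4.1] 17.98
72 0.5 [ 0.36 -0.31 -0.02] [ 2.   2.4 -4.5] 18.27
80 -7.5 [ 0.3  -0.3   0.02] [ 1.4  1.4 -4.2] 18.56
88 -15.5 [ 0.28 -0.31 -0.05] [ 1.8  0.3 -4.5] 18.85
96 -23.5 [ 0.23 -0.32  0.02] [ 0.9  0.7 -3.3] 19.14
104 -31.5 [ 0.16 -0.24 -0.02] [ 0.5 -0.2 -2.9] 19.43
112 -39.5 [ 0.11 -0.28 -0.02] [ 1.3  1.1 -2.6] 19.73
120 -47.5 [ 0.08 -0.19 -0.09] [ 1.9 -0.2 -3.9] 20.02
128 -55.5 [-0.08 -0.14 -0.14] [ 0.5 -0.2 -2.8] 20.31
136 -63.5 [ 0.01 -0.09 -0.15] [ 0.1 -0.1 -3.8] 20.6
144 -71.5 [-0.    0.07 -0.19] [ 0.4 -0.4 -2.4] 20.89
152 -79.5 [-0.12  0.07 -0.13] [ 0.4 -0.7 -3.1] 21.18
[ 0.60791329 -0.16446414  0.1640113 ] 0.32048695934316074
```

```bash
python3 - <<'E'
from h import *
p,d,pose=snap("wrist","t0.png"); print(sense()['ft_force'],sense()['wrist_torque'])
c=p[90:260,190:360,::-1].astype(float); c=np.clip(c*1.6,0,255).astype(np.uint8); cv2.imwrite("pics/t0c.png",cv2.resize(c,None,fx=3.5,fy=3.5,interpolation=cv2.INTER_LANCZOS4))
p,d,_=snap("scene","t0s.png"); crop(p,"t0sc.png",180,130,300,280,4)
E
```

```text
[-1.19738251 -0.34045358 -2.71822831] [-0.18003052  0.04561492 -0.12828049]
```

View pics/t0c.png

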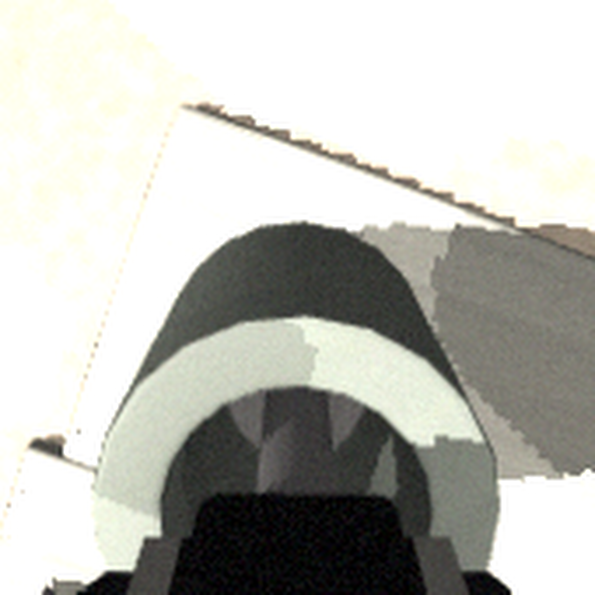

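View pics/t0sc.png

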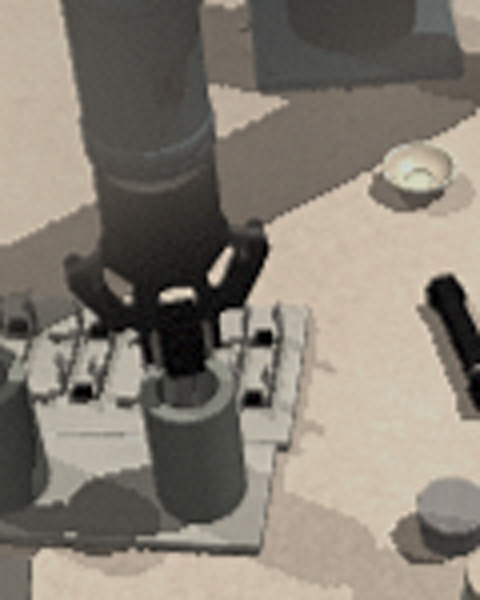

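```bash
python3 - <<'E'
from h import *
pos=np.array([0.6080,-0.1644,.164]); turn(pos,np.radians(-79.5),maxdeg=48,step=6,tlim=.8)
E
```

```text
6 -85.2 [-0.09  0.01 -0.01] [-0.2 -0.4 -3. ] 21.53
12 -91.2 [ 0.   -0.02  0.  ] [-0.5  0.6 -3.2] 21.79
18 -97.2 [0.02 0.01 0.04] [ 0.4 -0.4 -4.2] 22.05
24 -103.2 [-0.06  0.05  0.07] [-0.7 -0.2 -2.4] 22.31
30 -109.2 [-0.15  0.16 -0.05] [-0.1 -0.3 -3.9] 22.57
36 -115.2 [-0.15  0.25 -0.09] [-0.9 -0.6 -3.7] 22.82
42 -121.2 [-0.2   0.26 -0.09] [-1.5 -0.3 -3.9] 23.08
48 -127.2 [-0.18  0.38 -0.13] [-1.7 -0.6 -5.1] 23.34
```

```bash
python3 - <<'E'
from h import *
for z in np.arange(.163,.145,-.002):
    servo_line(np.array([.6080,-.1644,z]),velocity=.03); pause(.1)
    s=sense();f=s['ft_force'];print(round(z,4),s['eef_pos'].round(4),f.round(1),s['wrist_torque'].round(2),s['gripper_width'])
    if f[2]>5: break
p,d,pose=snap("wrist","t1.png"); 
crop(p,"t1c.png",180,110,370,260,4)
E
```

```text
0.163 [ 0.6081 -0.1646  0.1638] [-3.2 -0.2  4.6] [-0.06  0.92 -0.04] 0.31930339319396156
0.161 [ 0.609  -0.1649  0.1636] [-4.4  0.4 13.2] [ 0.02  1.07 -0.09] 0.31608787877086436
```

View pics/t1c.png

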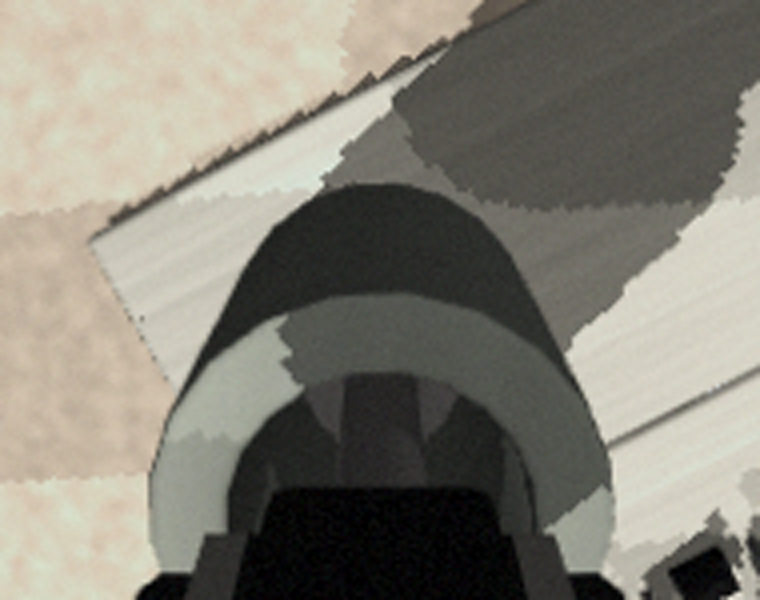

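```bash
python3 - <<'E'
from h import *
servo_line(np.array([.6080,-.1644,.18]),velocity=.05);s=sense();print(s['ft_force'].round(1),s['wrist_torque'].round(2))
servo_line(np.array([.6080,-.1644,.32]),velocity=.15);pause(.2)
s=sense();print(s['eef_pos'],s['ft_force'].round(1),s['wrist_torque'].round(2))
p,d,pose=snap("wrist","t2.png")
c=p[90:240,200:350,::-1].astype(float); c=np.clip(c*1.6,0,255).astype(np.uint8); cv2.imwrite("pics/t2c.png",cv2.resize(c,None,fx=4,fy=4,interpolation=cv2.INTER_LANCZOS4))
E
```

```text
[  0.4  -0.4 -30.2] [-0.09 -0.28 -0.04]
[ 0.60774888 -0.16425587  0.31891779] [ 0.6 -0.  -4.4] [-0.03 -0.01 -0.01]
```

View pics/t2c.png

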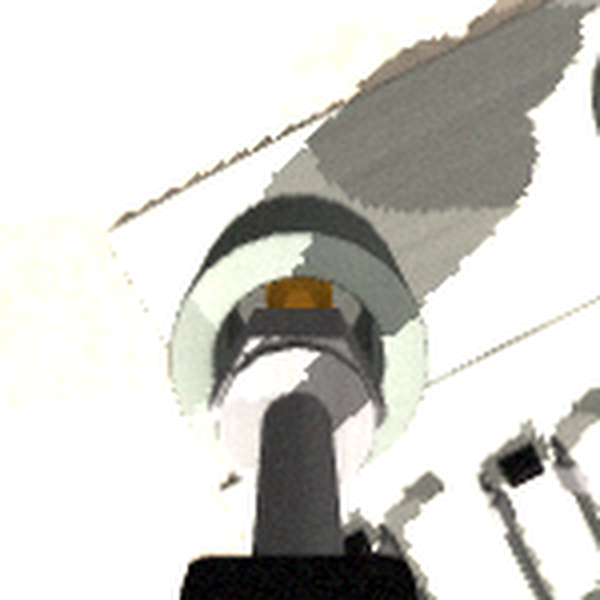

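```bash
cat >> h.py <<'E'
def lookbore(m,a,name,z=.31):
    R=down(a); t=np.array(m)+.075*R[:2,1]
    servo_line(np.array([t[0],t[1],z]),attitude=R,velocity=.15); pause(.2)
    p,d,pose=snap("wrist",name+".png"); u,v=world2pix("wrist",[m[0],m[1],.028],pose); print("nut pix",u,v)
    u,v=int(u),int(v); c=p[max(v-35,0):v+35,u-40:u+40,::-1].astype(float); c=np.clip(c*2,0,255).astype(np.uint8)
    cv2.imwrite(f"pics/{name}c.png",cv2.resize(c,None,fx=9,fy=9,interpolation=cv2.INTER_LANCZOS4)); np.savez(f"pics/{name}pose.npz",p=pose[0],R=pose[1],o=[u-40,max(v-35,0)])
E
python3 - <<'E'
from h import *
lookbore((.6083,-.1639),np.radians(-127.2),"v0")
E
```

```text
nut pix 274.8370698714683 109.05997091407778
```

View pics/v0c.png

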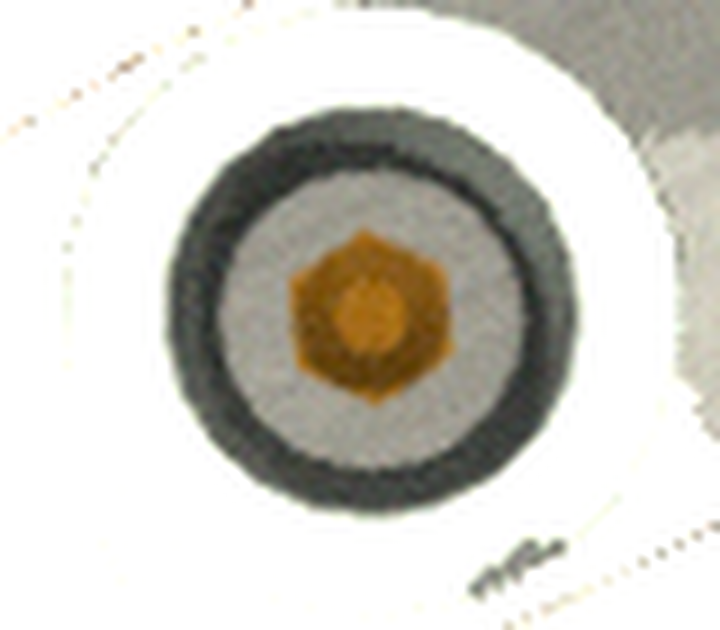

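View pics/v0.png

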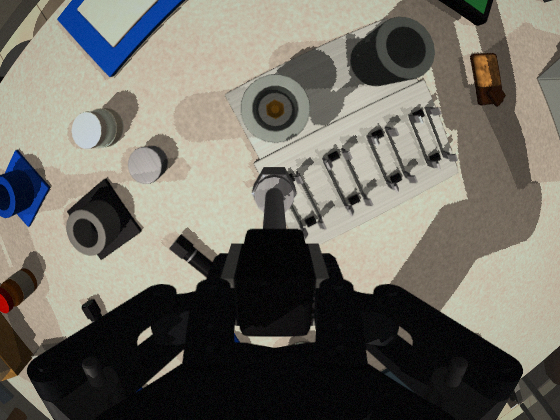

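```bash
cat >> h.py <<'E'
def nutyaw(name,V,s=9):
    z=np.load(f"pics/{name}pose.npz"); pose=(z['p'],z['R']); o=z['o']
    P=np.array([onz("wrist",o[0]+(q[0]+.5)/s-.5,o[1]+(q[1]+.5)/s-.5,.028,pose) for q in V]); c=P.mean(0)
    a=np.arctan2(*(P-c)[:,[1,0]].T); r=np.linalg.norm((P-c)[:,:2],axis=1)
    print(c.round(4),r.round(4),"flat yaw mod60",np.degrees(np.angle(np.exp(6j*a).mean())/6+np.pi/6)%60,np.degrees(a%(np.pi/3)).round(1))
E
python3 - <<'E'
from h import *
nutyaw("v0",[(365,230),(447,268),(450,350),(375,403),(300,360),(292,283)])
p=cv2.imread("pics/v0.png"); c=p[150:260,220:330].astype(float); c=np.clip(c*1.8,0,255).astype(np.uint8); cv2.imwrite("pics/v0d.png",cv2.resize(c,None,fx=5,fy=5,interpolation=cv2.INTER_LANCZOS4)[:600])
E
```

```text
[ 0.6088 -0.1642  0.028 ] [0.0122 0.0126 0.0121 0.0125 0.0119 0.0121] flat yaw mod60 56.87496168083569 [27.  25.4 28.9 25.  24.9 30.1]
```

View pics/v0d.png

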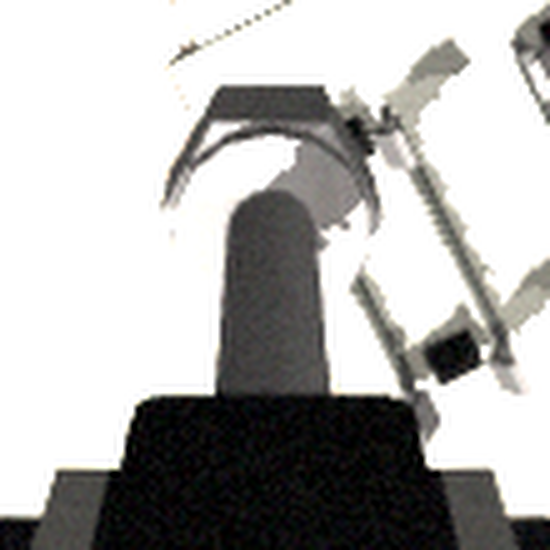

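```bash
cat >> h.py <<'E'
def seat(m,a,z0=.305):
    R=down(a); move_to(np.array([m[0],m[1],z0]),R); pause(.3)
    servo_line(np.array([m[0],m[1],z0]),attitude=R,velocity=.05); pause(.2)
    for z in list(np.arange(.27,.185,-.03))+list(np.arange(.182,.1585,-.003)):
        servo_line(np.array([m[0],m[1],z]),attitude=R,velocity=.06)
        s=sense();f=s['ft_force'];print(round(z,4),s['eef_pos'].round(4),f.round(1),s['wrist_torque'].round(2))
        if f[2]>3 or np.hypot(f[0],f[1])>15: print("STOP");break
    print(s['time']); return s
E
python3 - <<'E'
from h import *
seat((.6083,-.1641),np.radians(87))
E
```

```text
0.27 [ 0.6087 -0.1638  0.2692] [ 3.2  0.2 -4.8] [ 0.3  -0.88  0.02]
0.24 [ 0.6082 -0.1637  0.239 ] [ 4.   2.7 -6.3] [ 0.7  -1.43  0.02]
0.21 [ 0.6081 -0.1639  0.2084] [ 4.8  1.5 -6.1] [ 0.56 -1.58 -0.01]
0.182 [ 0.6072 -0.1644  0.1811] [ 2.   0.  -2.1] [-0.07 -0.74 -0.03]
0.179 [ 0.608  -0.1643  0.1788] [ 2.2 -0.6 -3.4] [-0.02 -0.58  0.04]
0.176 [ 0.6086 -0.1642  0.1761] [ 3.8 -1.2 -2.4] [-0.17 -1.11 -0.01]
0.173 [ 0.6084 -0.1641  0.1726] [ 3.6 -1.4 -4.9] [-0.17 -1.3   0.03]
0.17 [ 0.6084 -0.164   0.1696] [ 3.  -1.5 -4.5] [-0.03 -0.87 -0.02]
0.167 [ 0.6084 -0.1641  0.1667] [ 4.7  0.3 -4.8] [-0.21 -1.5   0.01]
0.164 [ 0.6083 -0.1641  0.1637] [ 5.1 -0.8 -4.1] [-0.12 -1.15  0.02]
0.161 [ 0.6086 -0.1643  0.1622] [0.7 0.6 3.9] [ 0.06 -0.39  0.  ]
STOP
35.1667
```

```bash
python3 - <<'E'
from h import *
turn(np.array([.6085,-.1642,.1625]),np.radians(87),maxdeg=30,step=3,tlim=.6)
E
```

```text
3 84.1 [-0.1  -1.55  0.02] [ 4.2 -0.2 -1.1] 35.42
6 81.1 [-0.07 -1.12  0.05] [ 3.5  0.  -3.7] 35.67
9 78.1 [-0.31 -1.78 -0.02] [ 5.3 -1.7 -3. ] 35.92
12 75.1 [-0.42 -1.38  0.  ] [ 3.6 -1.6 -3.1] 36.17
15 72.1 [-0.4  -1.18  0.03] [ 3.2 -1.1 -3.2] 36.42
18 69.2 [-0.56 -1.24  0.25] [ 3.2 -2.2 -5. ] 36.67
21 66.1 [-0.57 -1.04  0.17] [ 2.8 -1.9 -5.1] 36.92
24 63.1 [-0.53 -0.69 -0.15] [ 2.9 -1.4 -4.9] 37.17
27 60.1 [-0.75 -0.79 -0.15] [ 2.5 -2.2 -4.5] 37.42
30 57.1 [-0.9  -0.86 -0.08] [ 2.  -2.3 -4.2] 37.67
```

```bash
python3 - <<'E'
from h import *
print(sense()['gripper_width'])
p,d,pose=snap("wrist","t3.png"); 
c=p[130:330,180:370,::-1].astype(float); c=np.clip(c*2.5,0,255).astype(np.uint8); cv2.imwrite("pics/t3c.png",cv2.resize(c,None,fx=3,fy=3,interpolation=cv2.INTER_LANCZOS4))
E
```

```text
0.32178597793562275
```

View pics/t3c.png

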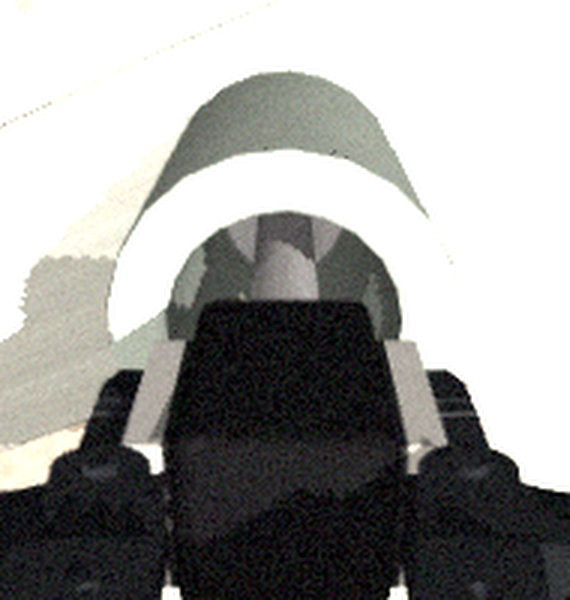

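```bash
python3 - <<'E'
from h import *
servo_line(np.array([.6085,-.1642,.315]),velocity=.15); s=sense(); print(s['ft_force'])
lookbore((.6083,-.1639),np.radians(57.1),"v1")
E
```

```text
[ 0.07674725  0.44969884 -4.56860649]
nut pix 273.81876307350336 108.14860239397184
```

View pics/v1c.png

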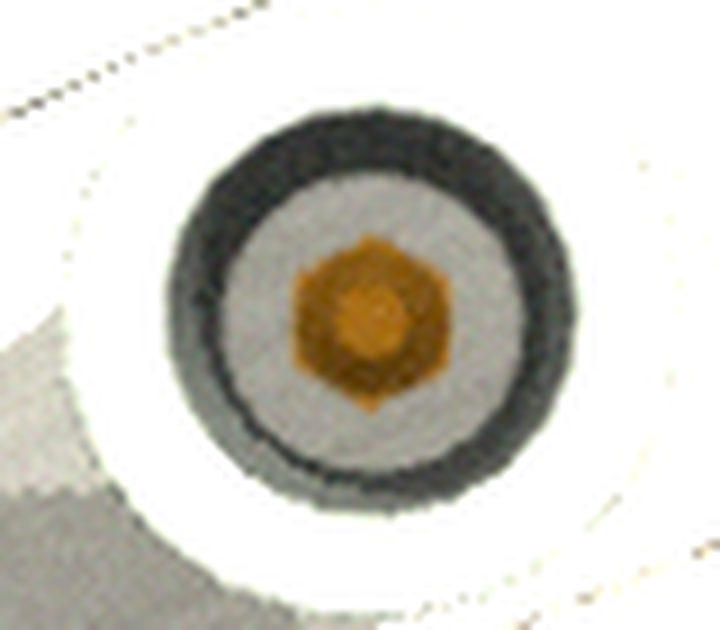

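```bash
python3 - <<'E'
from h import *
nutyaw("v1",[(371,235),(448,277),(449,363),(372,410),(295,360),(297,277)])
a=np.radians(78.8); R=down(a); m=(.5832,-.3116)
move_to(np.array([m[0],m[1],.305]),R); pause(.3); servo_line(np.array([m[0],m[1],.305]),attitude=R,velocity=.05); pause(.2)
s=sense(); print(s['eef_pos'],s['qpos'].round(2),s['ft_force'],s['time'])
p,d,pose=snap("wrist","b2.png")
for z,o in ((.149,.016),(.127,0)): print()
print("rim front mid pred",(world2pix("wrist",[0,-.016,.149],(np.zeros(3),np.eye(3)))-[200,90])*4, "mouth",(world2pix("wrist",[m[0],m[1],.127],pose)-[200,90])*4)
c=p[90:240,200:350,::-1].astype(float); c=np.clip(c*1.6,0,255).astype(np.uint8); cv2.imwrite("pics/b2c.png",cv2.resize(c,None,fx=4,fy=4,interpolation=cv2.INTER_LANCZOS4))
E
```

```text
[ 0.6083 -0.1638  0.028 ] [0.0122 0.0123 0.0124 0.0128 0.0122 0.0122] flat yaw mod60 56.84631724254288 [27.7 27.2 27.8 27.1 24.6 26.6]
[ 0.5832128  -0.31159088  0.30495932] [-0.66  0.44  1.12 -0.    1.58 -2.03] [-0.25189472  0.27697509 -4.29651317] 41.15


rim front mid pred [296.22621462 329.96826907] mouth [296.36841036 371.94510103]
```

View pics/b2c.png

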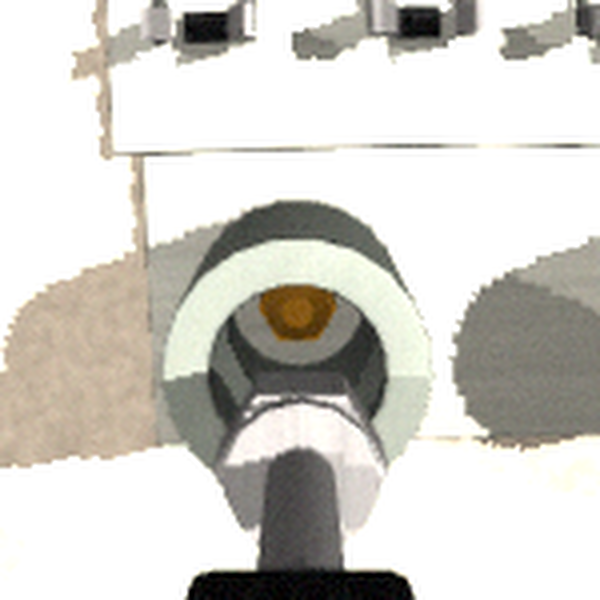

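```bash
cat >> h.py <<'E'
from scipy.spatial.transform import Rotation as Ro
def tilt(a,th,ph): return down(a)@Ro.from_euler('x',th).as_matrix()@Ro.from_euler('y',ph).as_matrix()
E
python3 - <<'E'
from h import *
a=np.radians(78.8); R=tilt(a,.0625,-.012); m=np.array([.5832,-.3116])
g=lambda z: np.array([m[0],m[1],z+.011])+R@np.array([0,0,.011])
servo_line(g(.305),attitude=R,velocity=.05); pause(.3)
p,d,pose=snap("wrist","b3.png"); print(sense()['eef_pos'])
c=p[90:240,200:350,::-1].astype(float); c=np.clip(c*1.6,0,255).astype(np.uint8); cv2.imwrite("pics/b3c.png",cv2.resize(c,None,fx=4,fy=4,interpolation=cv2.INTER_LANCZOS4))
p,d,_=snap("side","b3s.png"); crop(p,"b3sc.png",260,110,400,260,4)
E
```

```text
[ 0.58231692 -0.31167295  0.30528837]
```

View pics/b3c.png

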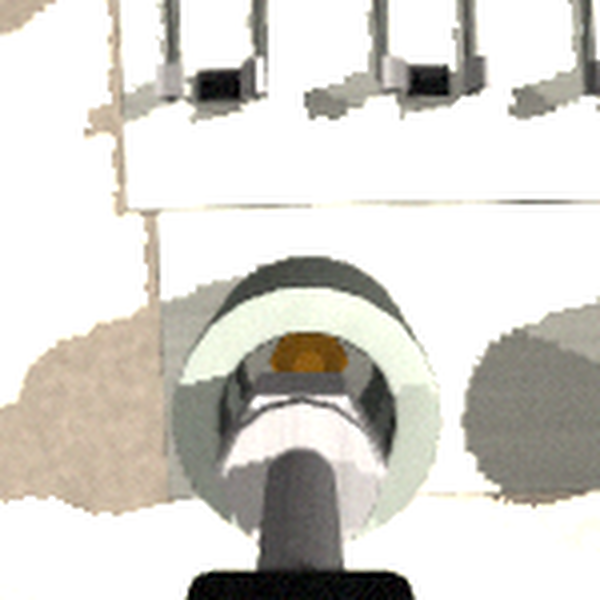

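View pics/b3s.png

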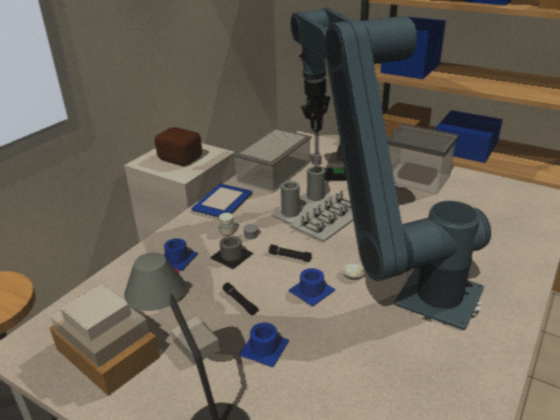

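```bash
python3 - <<'E'
from h import *
a=np.radians(78.8); R=tilt(a,.0625,-.012); m=np.array([.5832,-.3116])
g=lambda z: np.array([m[0],m[1],z+.011])+R@np.array([0,0,.011])
for z in list(np.arange(.27,.185,-.03))+list(np.arange(.182,.1555,-.003)):
    servo_line(g(z),attitude=R,velocity=.06)
    s=sense();f=s['ft_force'];print(round(z,4),s['eef_pos'].round(4),f.round(1),s['wrist_torque'].round(2))
    if f[2]>1 or np.hypot(f[0],f[1])>15: print("STOP");break
print(s['time'])
E
```

```text
0.27 [ 0.5826 -0.3117  0.2701] [-0.4  0.2 -3.5] [ 0.01 -0.06  0.02]
0.24 [ 0.5825 -0.3116  0.2399] [-0.3 -0.3 -3.1] [ 0.03 -0.11 -0.  ]
0.21 [ 0.5825 -0.3116  0.2099] [-0.4  0.4 -2.7] [ 0.02 -0.1   0.04]
0.182 [ 0.5824 -0.3116  0.1818] [-0.5  0.5 -3.4] [-0.03 -0.07  0.09]
0.179 [ 0.5826 -0.3116  0.1791] [ 0.1  0.6 -2.8] [ 0.12 -0.15  0.02]
0.176 [ 0.5824 -0.3114  0.1757] [ 0.9  0.6 -4.1] [ 0.13 -0.18  0.01]
0.173 [ 0.5824 -0.3114  0.1727] [ 1.  -0.2 -4.3] [ 0.11 -0.16 -0.06]
0.17 [ 0.5824 -0.3115  0.1697] [ 0.5  0.4 -4.5] [ 0.26 -0.18 -0.06]
0.167 [ 0.5824 -0.3115  0.1667] [ 0.2  0.3 -4. ] [ 0.21 -0.19 -0.  ]
0.164 [ 0.5825 -0.3116  0.1639] [ 0.8  0.3 -3.5] [ 0.11 -0.29 -0.02]
0.161 [ 0.5828 -0.3118  0.1637] [-1.3  2.3  9. ] [0.8  0.52 0.04]
STOP
46.25
```

```bash
python3 - <<'E'
from h import *
a=np.radians(78.8); m=np.array([.5832,-.3116])
servo_line(sense()['eef_pos']+[0,0,.0005],velocity=.02)
grip(.6,60); 
servo_line(np.array([m[0],m[1],.1615]),attitude=down(a),velocity=.03); pause(.3)
s=sense(); print(s['eef_pos'],s['ft_force'].round(1))
grip(0.0,100); s=sense(); print(s['eef_pos'],s['ft_force'].round(1),s['wrist_torque'].round(2),s['gripper_width'])
turn(np.array([m[0],m[1],.1625]),a,maxdeg=60,step=6,tlim=.8)
E
```

```text
[ 0.5834836  -0.31163264  0.16151002] [ 0.2  0.9 -0.3]
[ 0.58334195 -0.31191485  0.16166694] [ 0.8 -0.4  0.4] [-0.27  0.02 -0.02] 0.3165176156865007
6 72.9 [-0.08 -0.17  0.03] [ 0.5  0.1 -3.5] 48.06
12 67.1 [-0.12 -0.45 -0.02] [ 1.6 -0.6 -3.9] 48.32
18 61.1 [-0.15 -0.58 -0.02] [ 2.2 -0.2 -5.2] 48.58
24 55.1 [-0.16 -0.69  0.01] [ 2.1 -0.  -5.8] 48.83
30 49.1 [-0.14 -0.78 -0.04] [ 3.  -0.6 -7.1] 49.09
36 43.1 [-0.17 -0.87 -0.  ] [ 3.3 -0.4 -8. ] 49.35
42 37.1 [-0.25 -0.88 -0.03] [ 2.8 -1.1 -7.8] 49.61
48 31.1 [-0.3  -0.95 -0.03] [ 3.6 -1.  -8.3] 49.87
54 25.1 [-0.36 -1.01 -0.03] [ 2.6 -0.9 -8.8] 50.12
60 19.1 [-0.47 -1.02  0.02] [ 3.1 -1.9 -7.8] 50.38
```

```bash
python3 - <<'E'
from h import *
m=np.array([.5832,-.3116]); pos=np.array([m[0],m[1],.1625])
turn(pos,np.radians(18.8),maxdeg=48,step=8,tlim=.4)
turn(pos,np.radians(-29.2),maxdeg=21,step=3,tlim=.3)
E
```

```text
8 11.1 [-0.61 -1.03 -0.02] [ 3.  -2.1 -6.9] 50.67
16 3.1 [-0.74 -0.98  0.02] [ 3.8 -2.8 -7.7] 50.97
24 -4.9 [-0.82 -0.91 -0.03] [ 2.9 -2.5 -6. ] 51.26
32 -12.9 [-1.06 -0.85  0.01] [ 1.9 -3.  -6.1] 51.55
40 -20.9 [-1.21 -0.79 -0.08] [ 1.9 -4.4 -5.8] 51.84
48 -28.9 [-1.32 -0.69  0.01] [ 2.7 -5.2 -4.3] 52.13
3 -31.9 [-1.44 -0.74  0.05] [ 1.8 -4.7 -3.3] 52.38
6 -34.9 [-1.43 -0.63  0.02] [ 1.8 -4.6 -3.3] 52.63
9 -37.9 [-1.43 -0.62  0.01] [ 1.9 -5.1 -4.2] 52.88
12 -40.9 [-1.46 -0.57  0.05] [ 1.7 -4.9 -4.4] 53.13
15 -43.9 [-1.5  -0.57  0.02] [ 1.7 -4.7 -4.6] 53.38
18 -46.9 [-1.5  -0.56  0.05] [ 1.6 -5.4 -4.3] 53.63
21 -49.9 [-1.58 -0.5   0.12] [ 1.9 -5.7 -3.8] 53.88
```

```bash
python3 - <<'E'
from h import *
m=np.array([.5832,-.3116])
servo_line(np.array([m[0],m[1],.1625]),attitude=down(np.radians(-43)),velocity=.1)
servo_line(np.array([m[0],m[1],.32]),attitude=down(np.radians(-43)),velocity=.15); s=sense(); print(s['ft_force'])
lookbore(m,np.radians(-43),"v2")
E
```

```text
[ 1.08408703  0.02681187 -3.17460323]
nut pix 274.2154028158864 109.42933778605709
```

View pics/v2c.png

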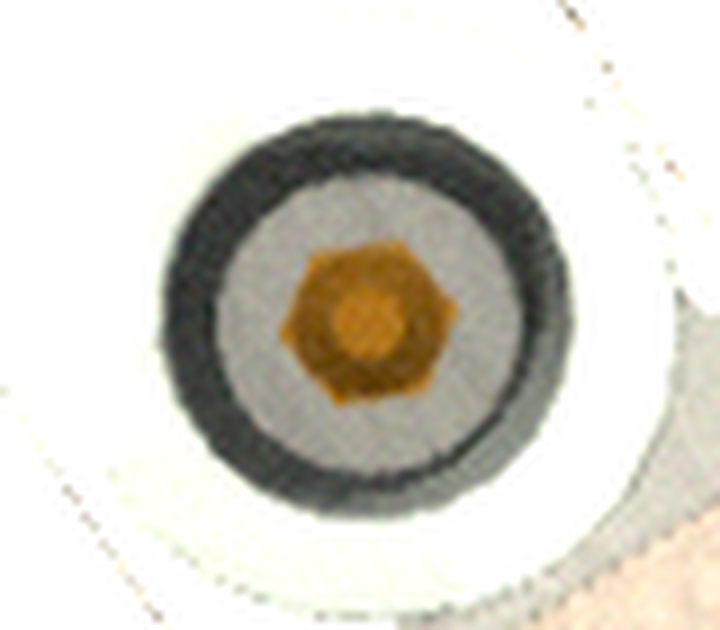

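View pics/v2.png

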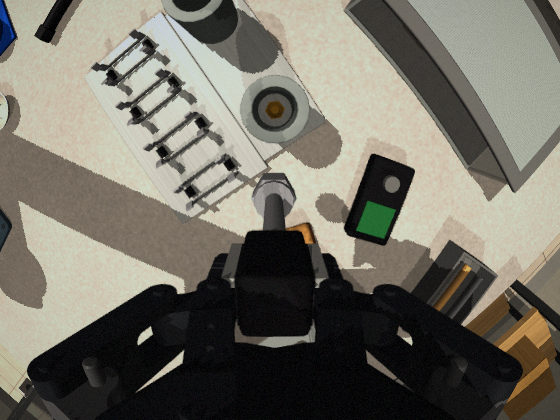

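```bash
python3 - <<'E'
from h import *
nutyaw("v2",[(400,242),(457,308),(428,387),(342,404),(283,333),(318,255)])
E
```

```text
[ 0.5839 -0.312   0.028 ] [0.012  0.0122 0.0123 0.0125 0.0125 0.0121] flat yaw mod60 56.4705890581066 [27.5 26.2 27.6 27.7 24.5 25.4]
```

```bash
python3 - <<'E'
from h import *
R=down(np.pi/2); m=np.array([.6486,.1512])
servo_line(np.array([.55,-.2,.32]),velocity=.2)
move_to(np.array([m[0],m[1],.30]),R); pause(.3); servo_line(np.array([m[0],m[1],.26]),attitude=R,velocity=.1); pause(.2)
s=sense(); print(s['eef_pos'],s['ft_force'],s['time'])
p,d,pose=snap("wrist","s1.png")
print("rim front pred",(world2pix("wrist",[0,-.016,.149],(np.zeros(3),np.eye(3)))-[200,90])*4)
c=p[90:240,200:350,::-1].astype(float); c=np.clip(c*1.6,0,255).astype(np.uint8); cv2.imwrite("pics/s1c.png",cv2.resize(c,None,fx=4,fy=4,interpolation=cv2.INTER_LANCZOS4))
E
```

```text
[0.6490782  0.15126593 0.26112527] [ 0.03249095 -0.27031216 -3.86141212] 59.825
rim front pred [296.74819735 329.67647553]
```

View pics/s1c.png

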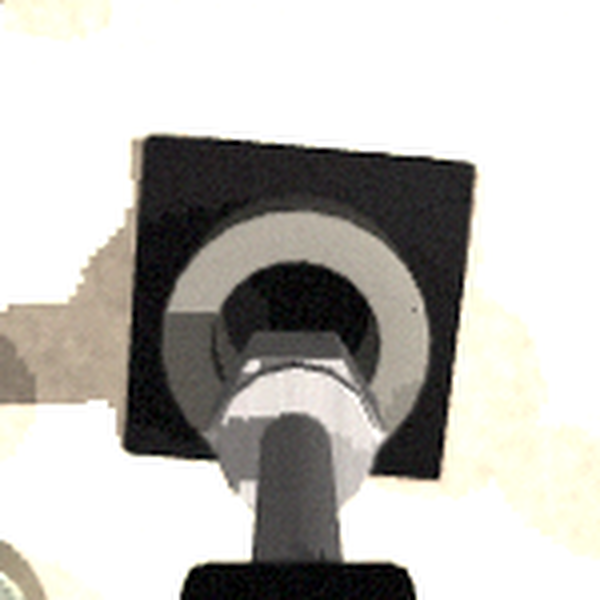

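```bash
python3 - <<'E'
from h import *
m=np.array([.6486,.1512])
for z in [.22,.20,.18,.17,.164,.161,.159,.158,.157,.156,.155]:
    servo_line(np.array([m[0],m[1],z]),attitude=down(np.pi/2),velocity=.06)
    s=sense();f=s['ft_force'];print(z,s['eef_pos'].round(4),f.round(1),s['wrist_torque'].round(2))
    if f[2]>0 or np.hypot(f[0],f[1])>15: print("STOP");break
grip(1.0); pause(.3); s=sense(); print(s['ft_force'],s['gripper_width'])
servo_line(np.array([m[0],m[1],.32]),velocity=.15); pause(.3)
p,d,pose=snap("wrist","s2.png"); np.save("pics/s2.npy",d); print(sense()['time'],pose[0])
P=cloud("wrist",d,pose); k=(P[...,2]>.15)&(P[...,2]<.23)&(abs(P[...,0]-.648)<.05)&(abs(P[...,1]-.152)<.05); q=P[k]; k2=q[:,2]>.186
print(q[k2].mean(0),q[k2][:,2].max(),len(q))
p2,d,_=snap("scene","s2s.png")
E
```

```text
0.22 [0.6488 0.1512 0.2203] [ 0.5 -0.6 -2.8] [-0.02 -0.04 -0.01]
0.2 [0.6483 0.1512 0.1994] [-1.2  0.4 -3.3] [ 0.   -0.02  0.03]
0.18 [0.6483 0.1512 0.1794] [ 0.1  0.4 -4. ] [ 0.01 -0.02 -0.03]
0.17 [0.6482 0.1512 0.1693] [ 0.7 -0.3 -3.7] [-0.04  0.01 -0.01]
0.164 [0.6483 0.1512 0.1634] [-0.8 -0.4 -3.3] [ 0.04 -0.01 -0.01]
0.161 [0.6485 0.1512 0.1608] [-1.3  0.1 -2.4] [-0.01 -0.04  0.03]
0.159 [0.6485 0.1512 0.1589] [ 0.7  0.2 -3.3] [ 0.03 -0.04 -0.03]
0.158 [0.6486 0.1512 0.1579] [ 1.1 -0.6 -3.9] [ 0.02 -0.03  0.03]
0.157 [0.6489 0.1512 0.1577] [-0.2 -0.6  1.8] [-0.01  0.2   0.02]
STOP
[ 0.29007016  0.29915787 -0.15574115] 0.9988313190860795
65.7083 [0.64848037 0.15117639 0.3194064 ]
[0.64764884 0.15034142 0.19252884] 0.19458528975540568 1271
```

View pics/s2.png

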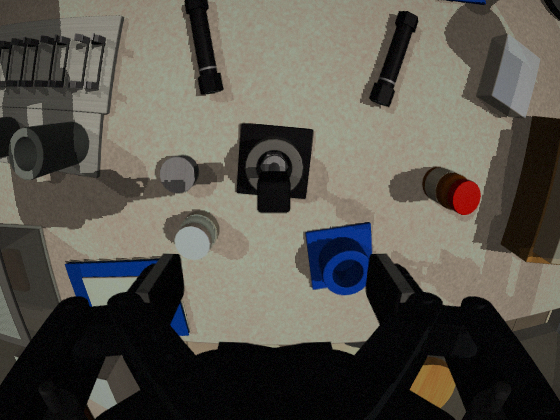

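View pics/s2s.png

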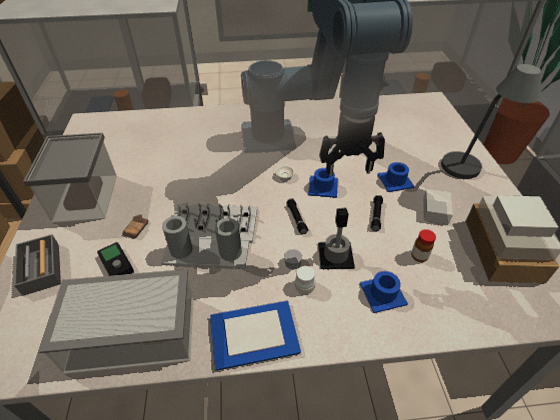

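```bash
cat >> h.py <<'E'
psi=np.radians(-9.62)
bx=np.array([np.cos(psi),np.sin(psi)]); by=np.array([-np.sin(psi),np.cos(psi)])
bo=np.array([.5958,-.2378])-.125*bx
def B(x,y): return bo+x*bx+y*by
E
python3 - <<'E'
from h import *
R=down(psi+np.pi/2); t=B(.04,0)
move_to(np.array([t[0],t[1],.30]),R); pause(.3)
p,d,pose=snap("wrist","k1.png"); np.save("pics/k1.npy",d); np.savez("pics/k1pose.npz",p=pose[0],R=pose[1])
q=p.copy()
for y in (-.102,-.034,.034,.102):
    for x in (-.034,0,.034):
        b=B(x,y); u=world2pix("wrist",[b[0],b[1],.032],pose); cv2.circle(q,(int(round(u[0])),int(round(u[1]))),2,(255,0,0),1)
crop(q,"k1c.png",160,70,360,220,4)
E
```

View pics/k1c.png

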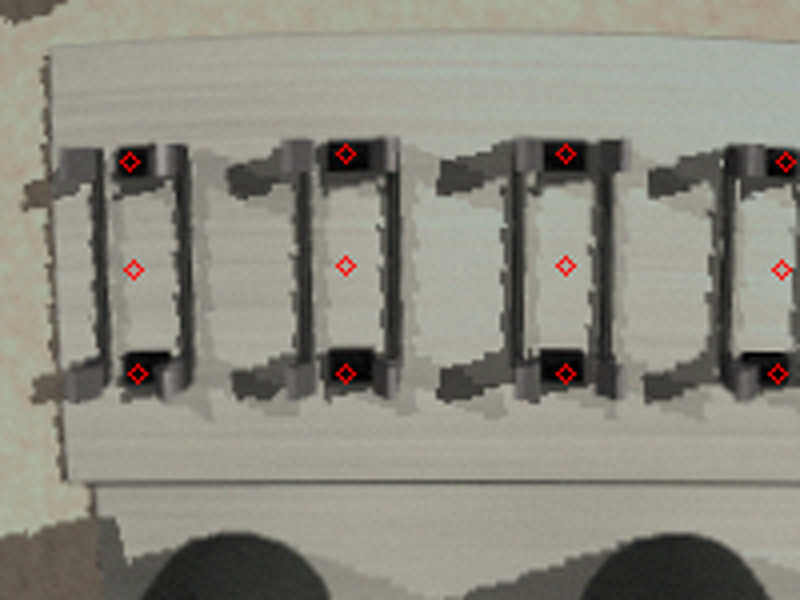

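View pics/k1.png

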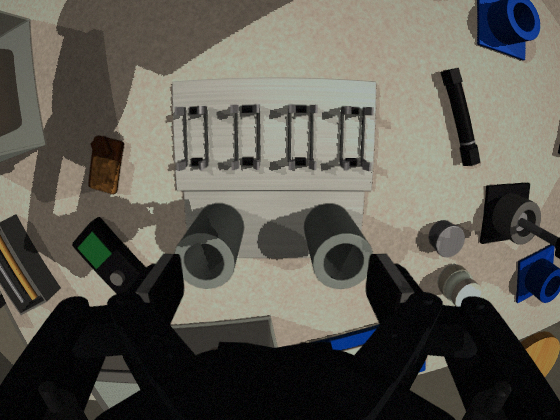

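```bash
python3 - <<'E'
from h import *
z=np.load("pics/k1pose.npz"); P=cloud("wrist",np.load("pics/k1.npy"),(z['p'],z['R']))
q=P[...,:2]-bo; X=q@bx; Y=q@by; Z=P[...,2]
for yc in (.034,-.034):
  for xr in ((-.012,.012),(-.04,-.028),(.028,.04)):
    print(yc,xr)
    for lo in np.arange(-.036,.036,.004):
        k=(X>xr[0])&(X<xr[1])&(Y-yc>lo)&(Y-yc<=lo+.004)&np.isfinite(Z)
        print(int(lo*1000),(np.nanpercentile(Z[k],[5,50,95])*1000).round(0) if k.sum() else None,end='; ')
    print()
E
```

```text
0.034 (-0.012, 0.012)
-36 [11. 12. 13.]; -32 [11. 12. 13.]; -28 [11. 12. 13.]; -24 [11. 12. 13.]; -20 [11. 12. 13.]; -16 [18. 19. 20.]; -12 [11. 12. 13.]; -8 [11. 12. 13.]; -4 [11. 12. 13.]; 0 [11. 12. 13.]; 3 [11. 12. 13.]; 7 [11. 12. 13.]; 11 [12. 18. 20.]; 15 [11. 13. 19.]; 19 [11. 12. 13.]; 23 [11. 12. 13.]; 27 [11. 12. 13.]; 31 [11. 12. 13.]; 
0.034 (-0.04, -0.028)
-36 [11. 12. 13.]; -32 [10. 12. 13.]; -28 [11. 12. 14.]; -24 [11. 12. 13.]; -20 [11. 13. 54.]; -16 [12. 53. 55.]; -12 [42. 47. 50.]; -8 [11. 20. 21.]; -4 [12. 20. 22.]; 0 [12. 20. 21.]; 3 [12. 20. 21.]; 7 [11. 43. 49.]; 11 [13. 53. 55.]; 15 [11. 52. 54.]; 19 [11. 13. 14.]; 23 [11. 12. 13.]; 27 [11. 12. 13.]; 31 [11. 12. 13.]; 
0.034 (0.028, 0.04)
-36 [368. 381. 391.]; -32 [367. 381. 391.]; -28 [366. 380. 391.]; -24 [364. 374. 381.]; -20 [ 13. 372. 377.]; -16 [ 30. 371. 374.]; -12 [ 14. 392. 394.]; -8 [385. 391. 394.]; -4 [ 21. 391. 395.]; 0 [ 20. 393. 397.]; 3 [ 21. 372. 396.]; 7 [307. 334. 367.]; 11 [ 55. 342. 365.]; 15 [323. 390. 396.]; 19 [320. 391. 398.]; 23 [353. 381. 398.]; 27 [351. 370. 397.]; 31 [352. 379. 398
[... 411 characters left out ...]
 13.]; -28 [11. 12. 14.]; -24 [11. 12. 12.]; -20 [12. 13. 54.]; -16 [12. 53. 54.]; -12 [11. 43. 49.]; -8 [12. 20. 21.]; -4 [13. 20. 21.]; 0 [18. 20. 21.]; 3 [18. 20. 21.]; 7 [43. 46. 50.]; 11 [18. 53. 55.]; 15 [11. 12. 13.]; 19 [11. 12. 13.]; 23 [11. 12. 13.]; 27 [11. 12. 13.]; 31 [11. 12. 13.]; 
-0.034 (0.028, 0.04)
-36 [352. 377. 396.]; -32 [351. 376. 397.]; -28 [352. 375. 396.]; -24 [332. 387. 399.]; -20 [321. 390. 396.]; -16 [ 54. 354. 395.]; -12 [ 48. 342. 363.]; -8 [307. 333. 371.]; -4 [ 20. 383. 397.]; 0 [ 21. 392. 396.]; 3 [383. 390. 395.]; 7 [ 44. 391. 394.]; 11 [ 34. 391. 394.]; 15 [ 12. 372. 375.]; 19 [ 13. 372. 379.]; 23 [365. 376. 388.]; 27 [366. 381. 391.]; 31 [368. 381. 391.];
```

```bash
python3 - <<'E'
from h import *
R=down(np.pi/2)
move_to(np.array([.51,.185,.33]),R); pause(.3)
p,d,pose=snap("wrist","q1.png"); np.save("pics/q1.npy",d); np.savez("pics/q1pose.npz",p=pose[0],R=pose[1]); print(sense()['time'])
P=cloud("wrist",d,pose)
k=(P[...,2]>.008)&(P[...,2]<.035)&(p.max(-1)<75)
n,lab,st,ce=cv2.connectedComponentsWithStats(k.astype(np.uint8))
for i in range(1,n):
    if st[i,4]>150:
        q=P[lab==i]; r=cv2.minAreaRect((q[:,:2]*1000).astype(np.float32)); print(st[i],np.round(r[0],1),np.round(r[1],1),r[2])
E
```

```text
69.4583
[ 530   14   30   74 1741] [280.3 668. ] [ 79.6 139.3] 87.72184753417969
[246  19  34  24 326] [326.8 169.6] [43.4 26.3] 82.39508819580078
[409  28  40  47 544] [342.2 403.4] [75.  44.5] 21.706022262573242
[444  34  18  26 265] [326.7 448.3] [40.1 14.7] 25.245046615600586
[ 163   93   41  100 1747] [480.5  54.6] [139.2  32.4] 10.236272811889648
[   0  102  102  141 5964] [ 512.8 -209.9] [245.  227.6] 80.32312774658203
[ 341  103   54   98 1738] [495.  318.1] [ 32.2 139.5] 70.91000366210938
[452 118  32  67 627] [483.3 483.3] [ 13.1 109.5] 76.42162322998047
[ 475  192   84  106 1118] [622.3 611.6] [119.7 253.9] 46.33555221557617
[ 220  217   68   58 1000] [645.4 150.1] [99.2 97.9] 85.13136291503906
[159 242  27  25 192] [647.4  29.4] [46.  19.6] 49.796112060546875
[393 249  27  15 190] [656.  392.8] [12.2 43. ] 20.960649490356445
[  0 282  54  35 446] [ 753.2 -337. ] [157.   47.4] 71.72742462158203
[285 310  51  33 499] [783.4 233.7] [56.6 90.2] 36.55011749267578
```

View pics/q1.png

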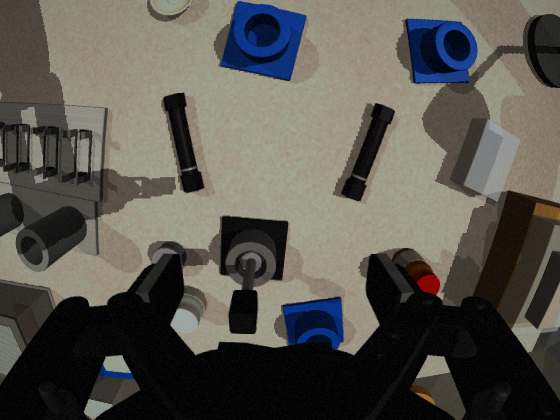

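```bash
cat >> h.py <<'E'
def pick(c,yaw,z=.012):
    R=down(np.pi/2+yaw)
    grip(1.0,60)
    move_to(np.array([c[0],c[1],.14]),R); pause(.2)
    servo_line(np.array([c[0],c[1],.05]),attitude=R,velocity=.12)
    for zz in (.03,.022,.017,z):
        servo_line(np.array([c[0],c[1],zz]),attitude=R,velocity=.05); s=sense(); f=s['ft_force']
        if f[2]>6: print("contact",zz,f); break
    grip(0.0,60); s=sense(); print(s['eef_pos'],s['gripper_width'],s['ft_force'].round(1))
    servo_line(np.array([c[0],c[1],.14]),velocity=.12); s=sense(); print(s['gripper_width'],s['ft_force'].round(1),s['time'])
E
python3 - <<'E'
from h import *
pick((.4805,.0546),np.radians(10.2))
p,d,pose=snap("wrist","pa.png")
crop(p,"pac.png",160,150,390,320,3)
E
```

```text
[0.48063718 0.05456612 0.01232532] 0.2551150106553652 [-0.9 -0.2  4.5]
0.2581100664626934 [ 0.4 -0.5 -2.3] 74.875
```

View pics/pa.png

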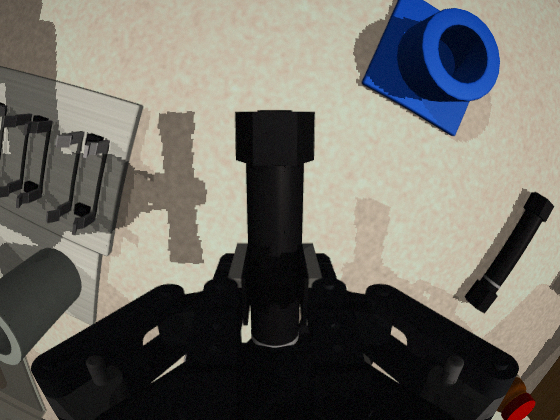

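```bash
python3 - <<'E'
from h import *
E=(np.zeros(3),np.eye(3))
for y in (-.075,-.07,-.065):
  for z in (-.016,-.002,.012): print(y,z,world2pix("wrist",[0,y,z],E).round(1))
for y in (-.05,-.046): print("hexstart",y,world2pix("wrist",[0,y,-.014],E).round(1))
E
```

```text
-0.075 -0.016 [273.9  96.8]
-0.075 -0.002 [273.9  98.4]
-0.075 0.012 [274.   99.6]
-0.07 -0.016 [273.9 110.5]
-0.07 -0.002 [274.  110.6]
-0.07 0.012 [274.  110.7]
-0.065 -0.016 [273.9 124.2]
-0.065 -0.002 [274.  122.9]
-0.065 0.012 [274.  121.8]
hexstart -0.05 [273.9 164. ]
hexstart -0.046 [273.9 174.5]
```

```bash
cat >> h.py <<'E'
def place(y,home=.0295):
    R=down(psi+np.pi/2); t=B(0,y)
    move_to(np.array([t[0],t[1],.16]),R); pause(.3)
    servo_line(np.array([t[0],t[1],.09]),attitude=R,velocity=.08); pause(.2)
    s=sense(); print("pre",s['eef_pos'].round(4),s['ft_force'].round(1))
    for z in list(np.arange(.06,.0299,-.004))+[home]:
        servo_line(np.array([t[0],t[1],z]),attitude=R,velocity=.04); s=sense(); f=s['ft_force']; print(round(z,4),s['eef_pos'].round(4),f.round(1))
        if f[2]>35 or np.hypot(f[0],f[1])>20: print("STOP"); break
    return s
E
python3 - <<'E'
from h import *
place(.102)
p,d,pose=snap("wrist","pl.png")
E
```

```text
pre [ 0.4899 -0.1165  0.0905] [ 0.   0.8 -1.2]
0.06 [ 0.4898 -0.1164  0.0601] [ 0.3  1.5 -0.8]
0.056 [ 0.4894 -0.1163  0.0559] [-0.4 -0.7 -1.1]
0.052 [ 0.4895 -0.1164  0.0518] [-0.3 -1.5 -0.5]
0.048 [ 0.4901 -0.1165  0.0481] [1.9 0.1 0.1]
0.044 [ 0.4903 -0.1166  0.0442] [ 3.1 -0.4  0.2]
0.04 [ 0.4894 -0.1162  0.0395] [ 2.7 -1.7 -3.5]
0.036 [ 0.4888 -0.116   0.0352] [ 1.8 -1.4 -6.2]
0.032 [ 0.4889 -0.116   0.0316] [-1.6 -1.1 -2.7]
0.0295 [ 0.4896 -0.1163  0.0302] [-2.4 -0.3  6.1]
```

View pics/pl.png

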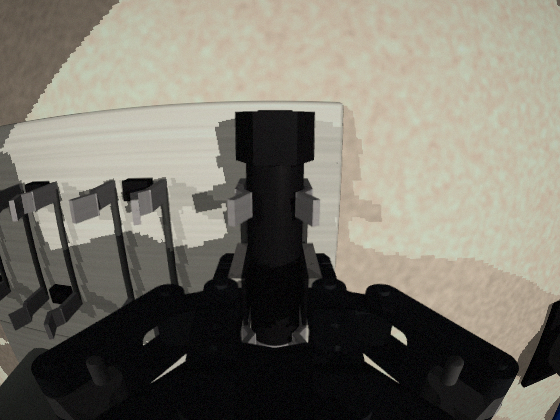

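```bash
python3 - <<'E'
from h import *
t=B(0,.102)
grip(.55); s=sense(); print(s['ft_force'].round(1))
servo_line(np.array([t[0],t[1],.16]),velocity=.1)
t2=B(.04,.034)
move_to(np.array([t2[0],t2[1],.28]),down(psi+np.pi/2)); pause(.2)
p,d,pose=snap("wrist","pl2.png"); P=cloud("wrist",d,pose)
q=P[...,:2]-bo; X=q@bx; Y=q@by-.102; Z=P[...,2]
k=(p.max(-1)<70)&(abs(Y)<.02)&(abs(X)<.09)&(Z>.025)&(Z<.07)
r=cv2.minAreaRect(np.stack([X[k],Y[k]],-1).astype(np.float32)*1000); print(r,np.nanpercentile(Z[k],[50,95,99]))
kk=k&(abs(X)<.02)&(abs(Y)<.004); print("barrel top",np.nanmedian(Z[kk]))
p,d,pose=snap("scene","pl2s.png")
E
```

```text
[-0.9  0.1 -0.3]
((0.1901397705078125, -0.00621795654296875), (139.57147216796875, 32.74307632446289), 0.2240467071533203) [0.0428692  0.04667578 0.0498693 ]
barrel top 0.0437013514031762
```

View pics/pl2.png

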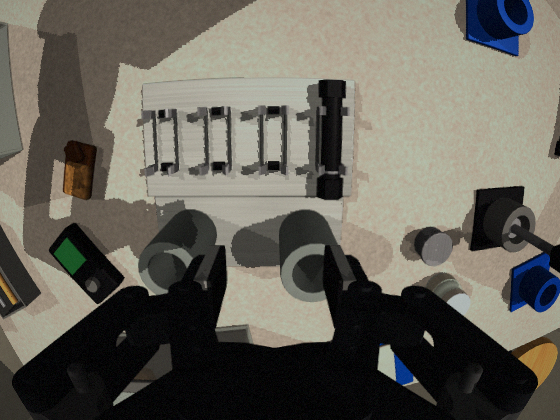

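View pics/pl2s.png

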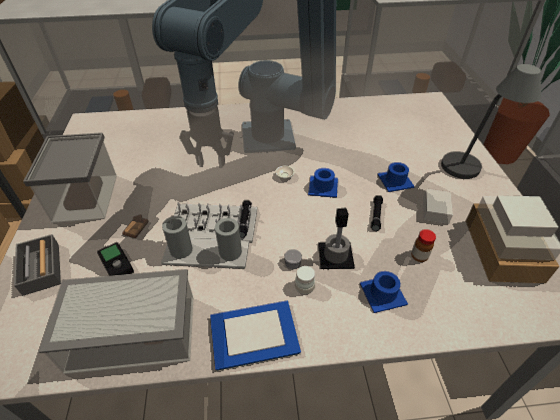

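```bash
python3 - <<'E'
from h import *
R=down(np.pi/2)
move_to(np.array([.52,.315,.30]),R); pause(.3)
p,d,pose=snap("wrist","q2.png"); P=cloud("wrist",d,pose)
k=(P[...,2]>.008)&(P[...,2]<.035)&(p.max(-1)<75)&(np.hypot(P[...,0]-.495,P[...,1]-.318)<.13)
n,lab,st,ce=cv2.connectedComponentsWithStats(k.astype(np.uint8)); i=1+np.argmax(st[1:,4])
r=cv2.minAreaRect((P[lab==i][:,:2]*1000).astype(np.float32)); print(r)
(w,h)=r[1]; yaw=r[2]+(90 if h>w else 0); yaw=(yaw+90)%180-90; print("yaw",yaw)
c=np.array(r[0])/1000
assert abs(max(w,h)-140)<6 and min(w,h)<40
pick(c,np.radians(yaw))
p,d,pose=snap("wrist","pb.png")
E
```

```text
((495.081298828125, 318.1171569824219), (32.020057678222656, 139.2981414794922), 70.83470153808594)
yaw -19.165298461914062
[0.49534808 0.31823321 0.012354  ] 0.25201999537026826 [-0.4 -0.7  2.8]
0.25586452973938 [-0.8  0.3 -1.8] 90.4917
```

View pics/pb.png

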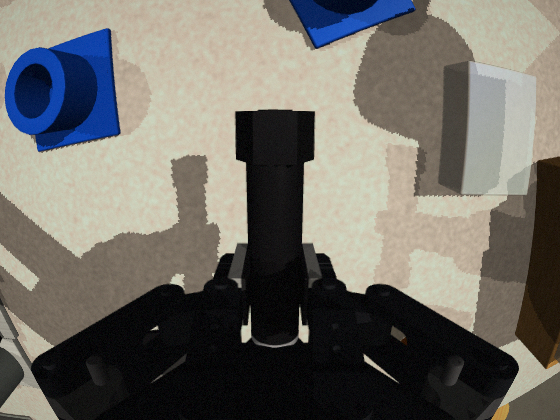

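```bash
python3 - <<'E'
from h import *
servo_line(np.array([.495,.318,.30]),velocity=.2)
R=down(psi+np.pi/2); t=B(0,-.034); move_to(np.array([t[0],t[1],.28]),R)
place(-.034)
grip(.55); s=sense(); print(s['ft_force'].round(1),s['time'])
servo_line(np.array([t[0],t[1],.16]),velocity=.1)
t2=B(.04,0)
move_to(np.array([t2[0],t2[1],.30]),R); pause(.2)
p,d,pose=snap("wrist","pl3.png"); P=cloud("wrist",d,pose)
q=P[...,:2]-bo; X=q@bx; Z=P[...,2]
for yc in (.102,-.034):
    Y=q@by-yc
    k=(p.max(-1)<70)&(abs(Y)<.02)&(abs(X)<.09)&(Z>.025)&(Z<.07)
    print(cv2.minAreaRect(np.stack([X[k],Y[k]],-1).astype(np.float32)*1000),"barrel top",np.nanmedian(Z[k&(abs(X)<.02)&(abs(Y)<.004)]))
E
```

```text
pre [ 0.4672 -0.2506  0.0906] [ 1.5  0.1 -1.7]
0.06 [ 0.467  -0.2506  0.0601] [ 0.6  1.1 -1.7]
0.056 [ 0.4667 -0.2503  0.0559] [ 0.2 -0.1 -0.9]
0.052 [ 0.4668 -0.2505  0.0518] [ 0.   0.2 -2. ]
0.048 [ 0.4673 -0.2507  0.0481] [ 1.2 -0.4 -0.6]
0.044 [ 0.4674 -0.2507  0.0441] [ 2.6 -0.8 -1. ]
0.04 [ 0.4667 -0.2502  0.0394] [ 1.5 -0.3 -3.1]
0.036 [ 0.4661 -0.2499  0.0351] [ 1.4 -0.6 -5.1]
0.032 [ 0.4663 -0.2501  0.0316] [-1.  -0.6 -3. ]
0.0295 [ 0.467  -0.2505  0.0302] [-2.   1.2  3. ]
[ 0.9 -0.3 -0.3] 98.8833
((0.4911651611328125, -0.8551120758056641), (139.40557861328125, 32.10739517211914), 0.580258309841156) barrel top 0.04364792529188477
((-0.06415557861328125, 0.2514228820800781), (139.2090606689453, 31.856706619262695), 0.08295316994190216) barrel top 0.04368525752046423
```

View pics/pl3.png

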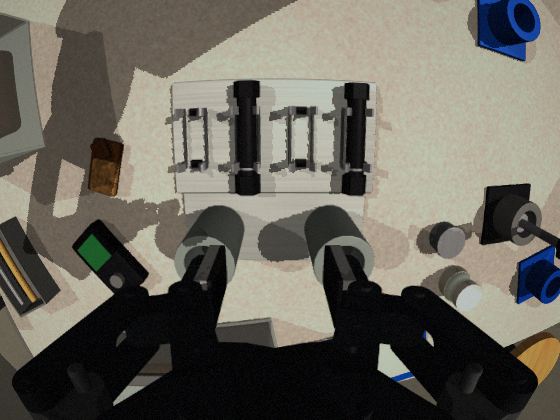

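```bash
python3 - <<'E'
from h import *
move_to(np.array([.45,.1,.5]),down(np.pi/2)); pause(.2)
p,d,pose=snap("wrist","f1.png"); 
p,d,_=snap("side","f2.png"); p,d,_=snap("scene","f3.png")
move_to(np.array([.40,-.35,.5]),down(0)); pause(.2)
p,d,pose=snap("wrist","f4.png"); p,d,_=snap("side","f5.png"); print(sense()['time'])
a=cv2.imread("pics/f1.png");b=cv2.imread("pics/f4.png"); c=cv2.imread("pics/f3.png"); e=cv2.imread("pics/f5.png")
cv2.imwrite("pics/fm.png",cv2.resize(np.vstack([np.hstack([a,b]),np.hstack([c,e])]),(800,600),interpolation=cv2.INTER_AREA))
E
```

```text
104.9833
```

View pics/fm.png

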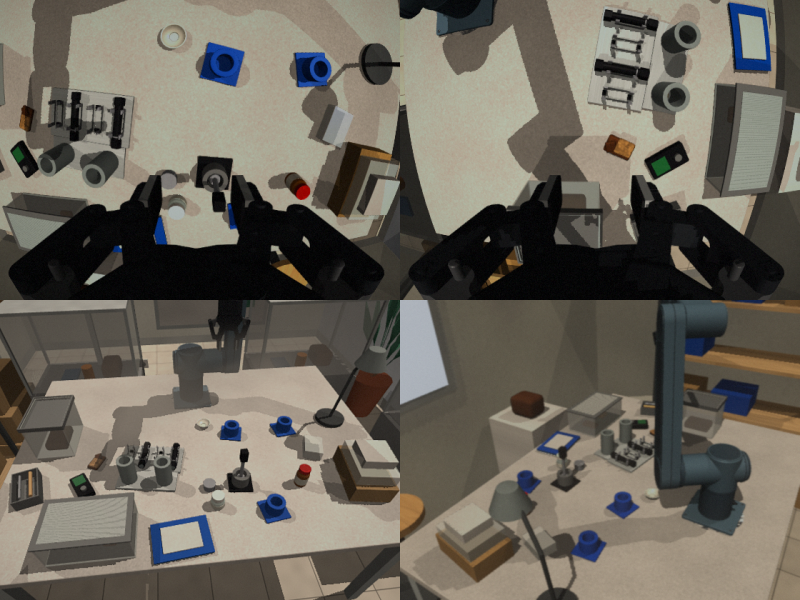

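View pics/f4.png

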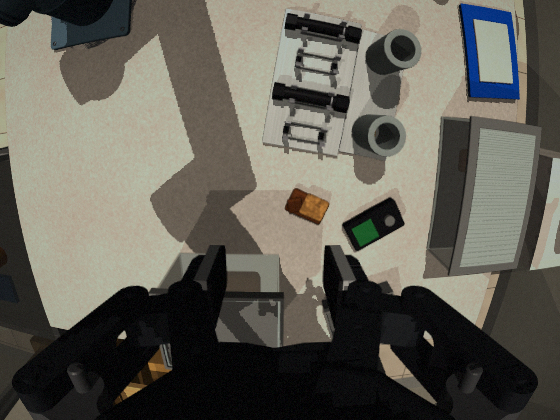

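```bash
python3 - <<'E'
from h import *
s=sense(); print(s['time'],s['ft_force'].round(1)); print(job_done())
E
```

```text
104.9833 [-0.7  0.2 -0.3]
the job is handed in; nothing more can be done
None
```

I tightened both nuts, put the driver back upright in its grey stand, and pushed both torches home into their own clips. I handed the job in at about 105 s. The hand-in gives no verdict, so everything below comes from my own measurements.

**Last checks**
- **Nuts:** both hexagons stopped at the same heading, 56.5° and 56.8°. Measured against the board's heading, that puts them at about 1.98 and 1.99 rad, against the 1.85 needed and the stop at 2.0. This assumes each nut's zero lines up with the board's x axis. I had no direct reading of the nut joints.
- **Driver:** the top of the handle is at 192.5 mm, as expected when it is stored. It was released and stood upright within 1–2 mm of the stand's axis, and the later pictures still show it there.
- **Torches:** both lie within about 1 mm and 0.01 rad of their clips. Their barrel tops are at 43.7 mm, where 44 mm is fully home.
- **Rest of the table:** wide views from the wrist, scene and side cameras showed no other torch. Nothing was seen to have shifted, though I did not measure the other objects.

**What went wrong or disagreed**
- **Nut 0 was over-turned:** the wrist torque showed almost nothing while turning, so I kept going to about 200° and the socket slipped past the nut. Lifting it off took a brief 30 N pull. On a second try the nut did not move, which agrees with it being at its stop.
- **Driver tilt:** the driver had tilted about 4° in the grip, so I compensated and regripped it in bore 1 before turning nut 1.

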